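# Press a wrapped box in the cam clamp

## Task

Lift the freshly wrapped box out of its tray, lay it on the open part of the press bed, short of the clamp, and let go; then take it by the end away from the back stop and slide it along the green strip, square and centred, under the clamp arm until it meets the back stop. With the lever still open, screw the wing nut down (clockwise) so that, once locked, the foot's spring will be pushed in about 5 mm and its red band just goes into the sleeve; then flip the red cam lever right over to its closed stop and let go. Leave the glue jar, the tape roll and the finished box where they are.

Things in the scene. Friction and masses are not known exactly. Their poses are not given: they have to be found in the camera images.
- press: Clamping press, fixed. Origin on the table below the middle of the box's home place; x along the bed towards the back stop, y across, z up. Plywood bed x -190 to +215 mm, 130 mm wide, top 20 mm above the table, with a green strip as wide as the box (54 mm) along y = 0. Over it, along y = 0, a grey clamp arm 24 mm wide; its toe presses on the box, its tail is lifted by the lever's cam.
- home (a point): Where the middle of the box is when home: fixed to the press at x = 0, y = 0, 42 mm above the table, axes as the press. The steel back stop's face is 90 mm further along x (80 mm wide, top 60 mm above the table). With the lever open the arm's toe end is at x = about +22 mm, its top at most 135 mm above the table.
- box_mid (a point): Middle of the box to be pressed (half-way up): paper-wrapped, white with dark streaks, on a wooden former; 180 mm long (x axis), 54 wide (y), 44 high (z), 0.3 to 0.6 kg. Starts level in the tray, underside 4 mm above the table. Either end may go first. On the bed its middle is 42 mm above the table.
- box_end_a (a point): Middle of the box's end face at its +x end, 90 mm from box_mid.
- box_end_b (a point): Middle of the box's end face at its -x end, 90 mm from box_mid.
- tray: Cardboard tray, fixed, 202 x 78 mm outside, long side along its x axis, origin on the table below its centre; floor 4 mm thick, walls 5 mm thick, 34 mm high. Each long wall has a finger notch 96 mm long in its middle, open down to the floor: the box can only be taken across its width at its middle.
- nut (a joint): Turn of the wing nut, rad, 0 to 6.2, growing clockwise seen from above; stays where left (friction 0.12 N m). Starts at 1.6 to 2.7. Each rad lowers the foot by 2.0 mm. At 4.0 rad this box is clamped with the spring pushed in 5 mm once the lever is closed; with the lever open the foot then stands about 4 mm above the box.
- nut_grip (a point): On the wing nut's upright axis (x = +104 mm on the press), 2 mm above the middle of its wings. Black with orange marks: two flat wings in one bar 60 mm long (x axis of this point), 15 mm thick (y axis), 26 mm high, standing about 10 mm clear above the arm; middle about 131 mm above the table. A short end of the fixed stud, 10 mm thick, stands out above it (top 151 mm).
- foot (a joint): How far the sprung foot is pushed up into its sleeve, m, 0 (free) to 0.012; 6 N per mm, so 5 mm is 30 N.
- foot_face (a point): Centre of the underside of the black rubber foot, 32 mm across, under the arm's toe at about x = +32 mm of the press. Above the rubber is a steel plunger with a red band 5 mm high that just vanishes into the sleeve when pushed in 5 mm.
- lever (a joint): Angle of the cam lever, rad: 0 = open (leaning to the press's -y side, 35 degrees above level), 2.44 = closed at its stop (lying to the +y side, 5 degrees above level), upright at about 0.96. It swings in a plane square to the press's x axis and stays where left (friction 0.25 N m); about 5 N at the grip closes it. Starts at 0 to 0.25.
- lever_pivot (a point): On the axis of the cam lever, at about x = +205 mm, y = 0 on the press, 70 mm above the table. The axis is parallel to the press's x axis.
- lever_grip (a point): Grip point on the lever's red handle, 85 mm from lever_pivot, moving with the lever. The handle is a bar from 41 to 111 mm from the pivot, 14 mm thick along the press's x axis and 18 mm deep in the plane of swing.
- jar_mid (a point): Middle of the white glue jar with blue lid, 72 mm across, 85 mm tall; to be left alone.
- roll_mid (a point): Middle of the brown tape roll lying flat, 100 mm across, 25 mm high; to be left alone.
- done_mid (a point): Middle of the finished streaked box lying flat, 150 x 85 x 40 mm; to be left alone.
Things that resemble listed ones, but are neither listed nor needed, are in the scene too. What is shaped like the part that bears box_mid but purple is not meant.

How it is judged:
By the outcome, as a careful person would: the job done as asked, in the order asked, and still so for the second after the job is handed in, with the robot touching nothing.
It also fails if it takes over 67 s, if anything falls off the work surface, if the arm or the gripper's body presses on something with over 40 N, if the wrist force passes 120 N, or if a joint passes its speed limit or range.

## Robot

A 6-joint arm with a two-finger parallel gripper is mounted at the origin on the work surface. World frame = base frame: x ahead of the robot, y to its left, z up, the work surface at z = 0. Lengths are in m, angles in degrees, forces in N, time in s.
With the tool pointing down it reaches from about 0.325 to 0.875 m from the base axis. Payload 4.4 kg.
Tool frame: the origin (TCP) lies at the centre of the arm's flange, where the gripper is bolted on; the fingertips stand 173 mm ahead of it and the grasp point (between the pads) lies 155 mm ahead of it; z points along the fingers, x is the direction in which the jaws open and shut, and the axes are right-handed (so a half turn about z gives the same grasp; the last joint's range is limited). The gripper opens to 85 mm and grips with 20 to 120 N. Pads are 22 mm wide; open, the fingers measure 114 mm over their backs; the gripper's body (76 mm by 85 mm) begins 54 mm behind the grasp point. The pads swing forward as they close: fully open they stand 13 mm farther back than shut.
Start: joints at [55.892, 11.837, 88.321, -0, 79.842, -8.623], TCP at [0.247, 0.519, 0.405] pointing down, gripper open.
Joint ranges: [-156.59, 156.59], [-49.26, 127.26], [12.9, 141.05], [-63.56, 243.56], [4.71, 150.69], [-161.64, 161.64]. Speed limits (degrees/s): [159.86, 159.86, 180, 180, 180, 180].

## Interface

Orientations are given as [roll, pitch, yaw] about the fixed x, y, z axes, in that order (R = Rz(yaw) Ry(pitch) Rx(roll)).
In Python, from station import ctrl gives the robot as it stands. The module is installed in compiled form; this text tells all that it offers. Calls block until the motion is done:
- ctrl.move_ptp(position, orientation): joint-space move of the TCP to a pose.
- ctrl.movel(position, v=0.15, orientation=None, threshold=None): straight line of the TCP; orientation=None keeps the orientation; v is the mean speed in m/s. With threshold (N) it stops when the force on the tool has changed by that much, and returns True; else False.
- ctrl.set_joints(angles): joint-space move.
- ctrl.set_gripper(opening, force=None): finger opening in m; force is the grip in N (None keeps the last); returns when the fingers have stopped.
- ctrl.sleep(seconds).
- ctrl.ik(position, orientation): joint angles nearest the present ones, or None.
- ctrl.read_camera(name): name is "scene" or "side" or "wrist"; returns the picture (384x512x3 uint8, blue, green, red); there is no depth.
- ctrl.calibration(name): a dict with "vfov" (degrees; the focal length in pixels is half the picture's height over the tangent of half this angle, whatever the lens; pixels are square), "cx", "cy" (the principal point, pixels), "xyz" and "orientation" of the camera in the world. Camera axes: x right, y down, z forward; pixel columns grow to the right and rows downward; lengths in m; the calibration is good to about 2 mm. A picture is of the moment at which its call begins: read the wrist's pose just before it. calibration takes no time and is no camera call; for the wrist camera it gives the pose at the moment of the call.
A pose or a line that the arm cannot do raises ctrl.PlanningError and nothing moves.
- ctrl.sign_off(): hands the job in, once; it reports no verdict.
Readings, each from a call of its own:
- ctrl.get_time(): time.
- ctrl.get_joint_pos(): joint angles.
- ctrl.get_joint_vel(): joint speeds.
- ctrl.get_joint_torque(): joint torques, N m.
- ctrl.get_eef_pos(): TCP position.
- ctrl.get_tool_rot(): TCP orientation.
- ctrl.get_wrist_force(): force on the tool from outside, world axes, zero at the start.
- ctrl.get_moment(): the same for the moment, N m.
- ctrl.get_opening(): finger opening in m.
Only numpy, scipy, OpenCV 4.12 (cv2) and the standard library are available. Lean on these libraries where they do the work, as an engineer would, in place of code of your own. Each camera call takes 0.05 s, during which the arm holds its last target.

## Working session

There is one attempt and no reset: what is moved stays moved. The work goes in short steps, each a Python script; the robot and the scene stay as the last script left them, time stands still between calls to the robot, and variables do not carry over. Pictures are saved under pics/ and viewed, and the job is handed in when it is done.

```bash
mkdir -p pics; ls
python3 - <<'E'
from station import ctrl
import cv2
for n in ["scene","side","wrist"]:
    im=ctrl.read_camera(n); cv2.imwrite(f"pics/a_{n}.png",im)
    print(n,ctrl.calibration(n))
print(ctrl.get_time(),ctrl.get_opening(),ctrl.get_tool_rot())
E
```

```text
pics
scene {'vfov': 56.712459888707926, 'cx': 252.82193569270413, 'cy': 191.2633013217327, 'xyz': array([1.00888073, 0.81895299, 0.72590129]), 'orientation': array([-123.85543902,   -1.08924148,  150.1577685 ])}
side {'vfov': 47.94512660060248, 'cx': 255.06982457985126, 'cy': 193.78861213134917, 'xyz': array([-0.26448453,  0.88449577,  0.9604932 ]), 'orientation': array([-125.55416242,   -0.63766593, -137.81303825])}
wrist {'vfov': 68.8529709986147, 'cx': 253.32798750430717, 'cy': 193.2498431305969, 'xyz': array([0.18321618, 0.54784011, 0.37206357]), 'orientation': array([1.64216256e+02, 1.13108127e-01, 6.45731285e+01])}
0.15 0.08561159540403902 [-1.79984830e+02  1.03043926e-01  6.45169238e+01]
```

View pics/a_scene.png

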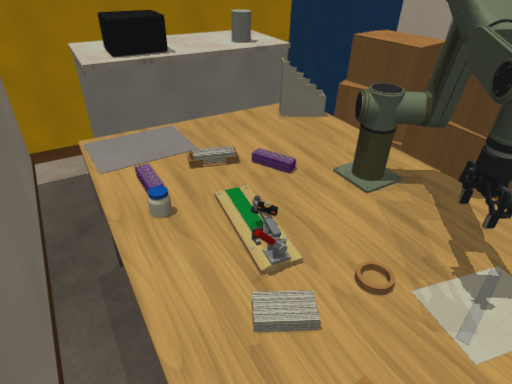

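View pics/a_side.png

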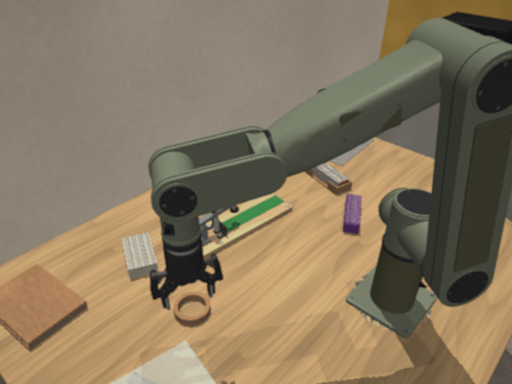

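View pics/a_wrist.png

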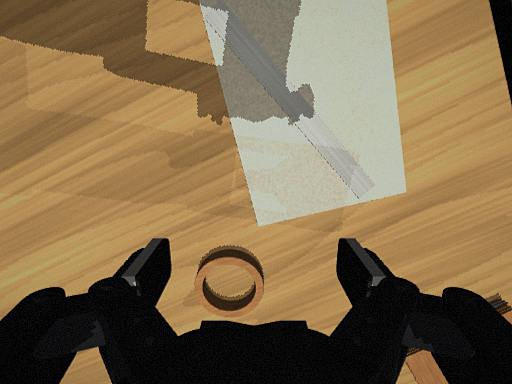

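Candidates for the box, in scene pixels:
- The streaked white box in the cardboard tray at (213,157), which fits the description.
- A purple one at (273,160) and another at (150,178), both decoys.
- The finished streaked box at (286,310), which has no tray and is wider.

I'll take the one at (213,157) and check it in a close crop.

```bash
cat > h.py <<'E'
import numpy as np, cv2
from scipy.spatial.transform import Rotation as R
from station import ctrl
def cam(n, c=None):
    c=c or ctrl.calibration(n)
    return dict(f=192/np.tan(np.radians(c['vfov']/2)),cx=c['cx'],cy=c['cy'],p=np.array(c['xyz']),R=R.from_euler('xyz',c['orientation'],degrees=True).as_matrix())
def ray(c,u,v):
    d=c['R']@np.array([(u-c['cx'])/c['f'],(v-c['cy'])/c['f'],1.]); return c['p'],d/np.linalg.norm(d)
def onz(c,u,v,z):
    p,d=ray(c,u,v); return p+d*(z-p[2])/d[2]
def proj(c,P):
    q=c['R'].T@(np.asarray(P)-c['p']); return np.array([c['f']*q[0]/q[2]+c['cx'],c['f']*q[1]/q[2]+c['cy']])
def crop(im,x0,y0,x1,y1,s,name):
    cv2.imwrite('pics/'+name+'.png',cv2.resize(im[y0:y1,x0:x1],None,fx=s,fy=s,interpolation=cv2.INTER_CUBIC))
E
python3 - <<'E'
from h import *
im=cv2.imread('pics/a_scene.png')
crop(im,130,135,310,280,4,'c1')
E
```

```text
(no output)
```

View pics/c1.png

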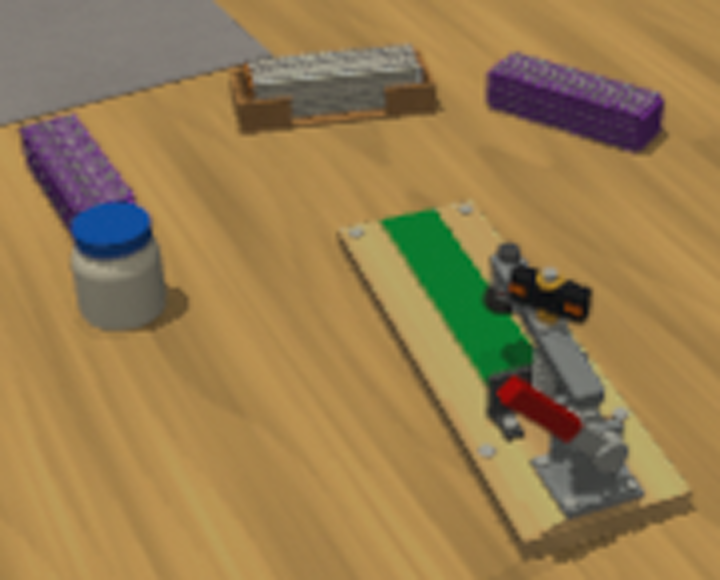

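The crop shows the white streaked box in the notched cardboard tray at scene (213,157), so that is the one. The press is at (257,228), with the clamp end towards the camera. Its lever leans left, which is open.

Run:
```python
from h import *
np.set_printoptions(precision=4,suppress=True)
c=cam('scene')
f=lambda x,y,z:onz(c,130+x/4,135+y/4,z)
C=[f(340,230,.02),f(478,203,.02),f(690,490,.02),f(528,545,.02)]
for p in C: print(p)
a=(C[0]+C[1])/2;b=(C[2]+C[3])/2
print('len',np.linalg.norm(b-a),'yaw',np.degrees(np.arctan2(*(b-a)[1::-1])))
T=[f(250,72,.048),f(418,52,.048),f(424,80,.048),f(256,105,.048)]
for p in T: print('T',p)
print(np.mean(T,0))
print('jar',f(117,265,.04),'nut',f(550,287,.131),'roll',onz(c,375,278,.012),'done',onz(c,286,300,.04))
```

```text
[ 0.5952 -0.1437  0.02  ]
[ 0.4663 -0.1243  0.02  ]
[0.5165 0.2672 0.02  ]
[0.6427 0.2568 0.02  ]
len 0.39898695740190815 yaw 82.96187115116842
T [ 0.5717 -0.4079  0.048 ]
T [ 0.401  -0.3683  0.048 ]
T [ 0.4241 -0.3107  0.048 ]
T [ 0.5922 -0.3412  0.048 ]
[ 0.4972 -0.357   0.048 ]
jar [ 0.7898 -0.1562  0.04  ] nut [0.5602 0.1429 0.131 ] roll [0.3868 0.4165 0.012 ] done [0.6505 0.3793 0.04  ]
```

Run:
```python
from h import *
np.set_printoptions(precision=4,suppress=True)
t0=ctrl.get_time()
ctrl.move_ptp([0.622,0.062,0.38],[180,0,83])
c=ctrl.calibration('wrist'); im=ctrl.read_camera('wrist'); cv2.imwrite('pics/w1.png',im)
np.save('w1.npy',c,allow_pickle=True); print(c, ctrl.get_time()-t0)
s=ctrl.read_camera('side'); cv2.imwrite('pics/s1.png',s)
ctrl.move_ptp([0.497,-0.357,0.40],[180,0,-102])
c=ctrl.calibration('wrist'); im2=ctrl.read_camera('wrist'); cv2.imwrite('pics/w2.png',im2)
np.save('w2.npy',c,allow_pickle=True); print(ctrl.get_time()-t0)
s=ctrl.read_camera('side'); cv2.imwrite('pics/s2.png',s)
s=ctrl.read_camera('scene'); cv2.imwrite('pics/sc2.png',s)
crop(im,0,0,512,384,1.5,'w1b');crop(im2,0,0,512,384,1.5,'w2b')
print(ctrl.get_time(),ctrl.get_wrist_force())
```

```text
{'vfov': 68.8529709986147, 'cx': 253.32798750430717, 'cy': 193.2498431305969, 'xyz': array([0.5516, 0.0707, 0.3484]), 'orientation': array([164.2058,  -0.0133,  83.1317])} 2.1750000000000003
4.4167
4.6667 [-1.1403 -0.634   0.2403]
```

View pics/w1b.png

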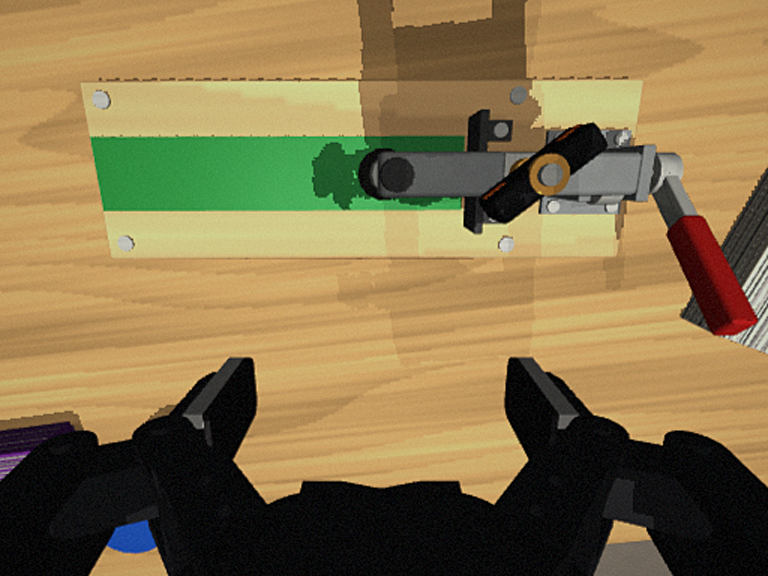

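View pics/w2b.png

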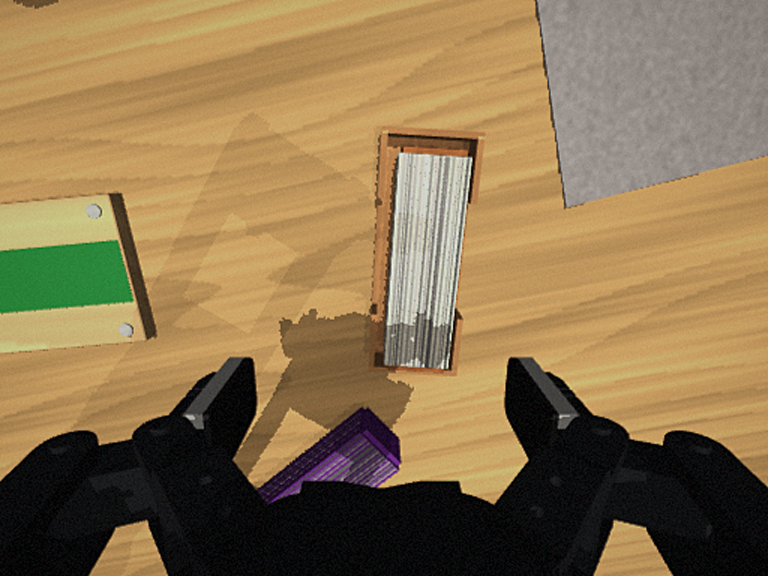

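View pics/s2.png

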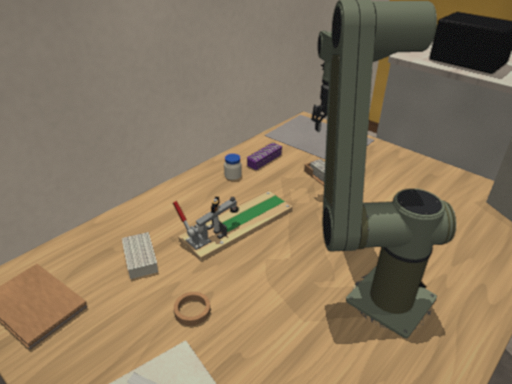

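Wrist view w1 (1.5x) shows the bed from (83,82) to (640,80), the green strip at rows 136–211, the nut at (549,174) and the lever grip at about (705,270). Wrist view w2 shows the streaked box in its tray, with its top running from (435,153) to (420,368).

Run:
```python
from h import *
np.set_printoptions(precision=4,suppress=True)
# box
c=cam('wrist',np.load('w2.npy',allow_pickle=True).item()); im=cv2.imread('pics/w2.png')
hsv=cv2.cvtColor(im,cv2.COLOR_BGR2HSV)
m=((hsv[...,1]<45)).astype(np.uint8)*255
mask=np.zeros_like(m); mask[95:252,245:325]=m[95:252,245:325]
mask=cv2.morphologyEx(mask,cv2.MORPH_CLOSE,np.ones((5,5)))
mask=cv2.morphologyEx(mask,cv2.MORPH_OPEN,np.ones((5,5)))
ct=max(cv2.findContours(mask,0,2)[0],key=cv2.contourArea)[:,0]
w=np.array([onz(c,u,v,.048)[:2] for u,v in ct])*1000
r=cv2.minAreaRect(w.astype(np.float32)); print('box',r,[proj(c,[*(p/1000),.048])*1.5 for p in cv2.boxPoints(r)])
d=im.copy(); cv2.drawContours(d,[ct[:,None]],-1,(0,0,255),1); crop(d,220,70,350,270,3,'w2c')
def green(im,c,xmax=None):
    h=cv2.cvtColor(im,cv2.COLOR_BGR2HSV)
    m=cv2.inRange(h,(50,100,40),(80,255,255))
    ct=max(cv2.findContours(cv2.morphologyEx(m,cv2.MORPH_OPEN,np.ones((3,3))),0,cv2.CHAIN_APPROX_NONE)[0],key=cv2.contourArea)[:,0]
    return ct,np.array([onz(c,u,v,.02)[:2] for u,v in ct])*1000
c1=cam('wrist',np.load('w1.npy',allow_pickle=True).item()); im1=cv2.imread('pics/w1.png')
ct,w=green(im1,c1)
s=(ct[:,0]>75)&(ct[:,0]<200)
th=np.radians(83); ex=np.array([np.cos(th),np.sin(th)]); ey=np.array([-ex[1],ex[0]])
q=np.c_[w@ex,w@ey]
up=s&(ct[:,1]<110); dn=s&(ct[:,1]>120)
fu=np.polyfit(q[up,0],q[up,1],1); fd=np.polyfit(q[dn,0],q[dn,1],1)
print('slopes deg',np.degrees(np.arctan([fu[0],fd[0]])),'n',up.sum(),dn.sum(),'width',fu[1]-fd[1]+(fu[0]-fd[0])*q[s,0].mean())
l=ct[:,0]<72
L=q[(np.abs(ct[:,1]-115)<18)&(ct[:,0]<90)]; print('left edge x',L[:,0].mean(),L[:,0].std())
yaw=83+np.degrees(np.arctan((fu[0]+fd[0])/2)); print('yaw',yaw)
x0=L[:,0].mean()
mid=lambda x:(np.polyval(fu,x)+np.polyval(fd,x))/2
h=x0+190; H=ex*h+ey*mid(h); print('home',H)
for px in [(83,82),(110,258),(642,80),(617,257)]: print('bedcorner',(onz(c1,px[0]/1.5,px[1]/1.5,.02)[:2]*1000))
```

```text
box ((485.04681396484375, -389.73260498046875), (54.663597106933594, 168.47866821289062), 74.54273986816406) [array([446.979 , 367.8417]), array([471.4756, 156.9964]), array([396.4825, 152.0668]), array([381.7276, 364.1131])]
slopes deg [0.16   0.1549] n 124 124 width 52.23183027744496
left edge x -75.50235794334905 0.3346637584501683
yaw 83.15744531038261
home [550.4746  47.7677]
bedcorner [ 465.7195 -131.9664]
bedcorner [ 591.9861 -150.2716]
bedcorner [512.0121 263.3513]
bedcorner [639.3915 249.8924]
```

View pics/w2c.png

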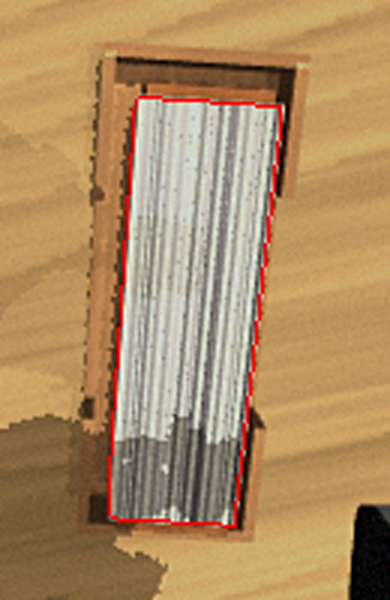

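Run:
```python
from h import *
np.set_printoptions(precision=4,suppress=True)
b=cv2.boxPoints(((485.05,-389.73),(54,180),74.54))/1000
th=np.radians(83.16);H=np.array([.5505,.0478]);ex=np.array([np.cos(th),np.sin(th)]); ey=np.array([-ex[1],ex[0]])
bed=[H+ex*x+ey*y for x,y in [(-.19,-.065),(.215,-.065),(.215,.065),(-.19,.065)]]
for n,f,(x0,y0,x1,y1) in [('scene','sc2',(130,135,310,280)),('side','s2',(160,120,350,260)),('wrist','w1',(0,0,512,384)),('wrist','w2',(0,0,512,384))]:
    c=cam(n) if n!='wrist' else cam(n,np.load(f+'.npy',allow_pickle=True).item())
    im=cv2.imread(f'pics/{f}.png'); s=4 if n!='wrist' else 1.5
    d=cv2.resize(im[y0:y1,x0:x1],None,fx=s,fy=s,interpolation=cv2.INTER_CUBIC)
    for pts,z,col in [(b,.048,(0,0,255)),(b,.004,(0,120,255)),(bed,.02,(255,0,0))]:
        P=np.array([(proj(c,[*p,z])+.5-[x0,y0])*s for p in pts]).astype(np.int32)
        cv2.polylines(d,[P],True,col,1)
    cv2.imwrite(f'pics/o_{f}.png',d)
```

```text
(no output)
```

View pics/o_sc2.png

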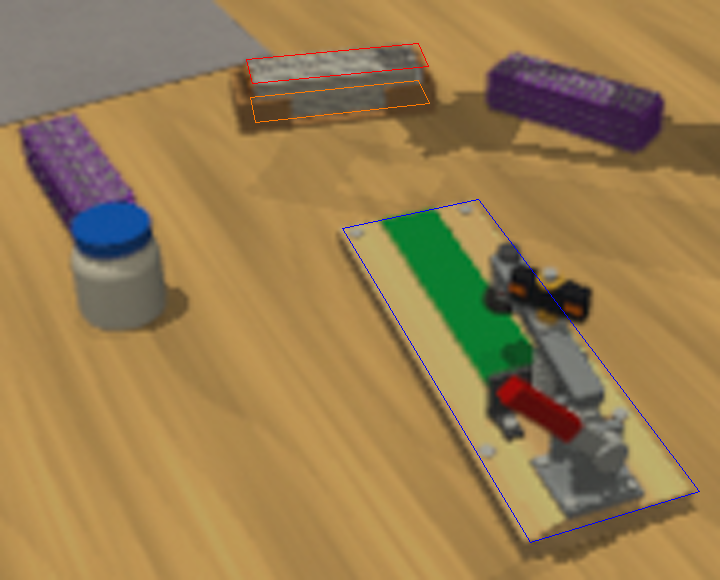

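View pics/o_s2.png

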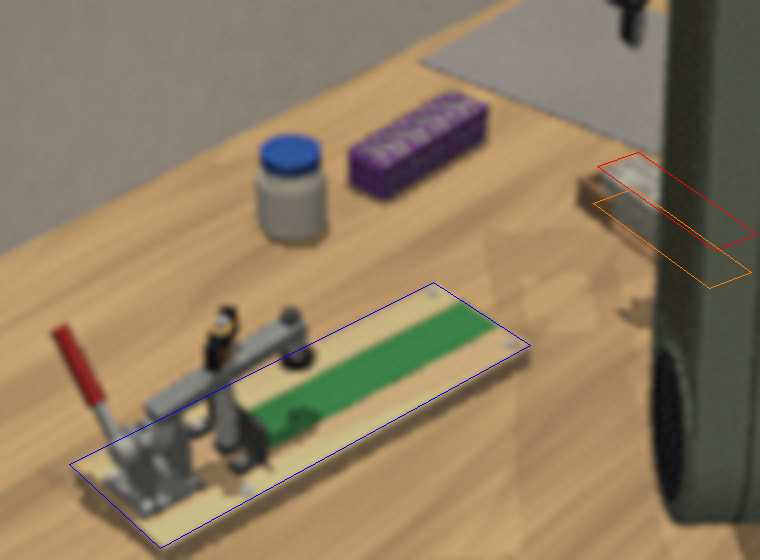

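View pics/o_w1.png

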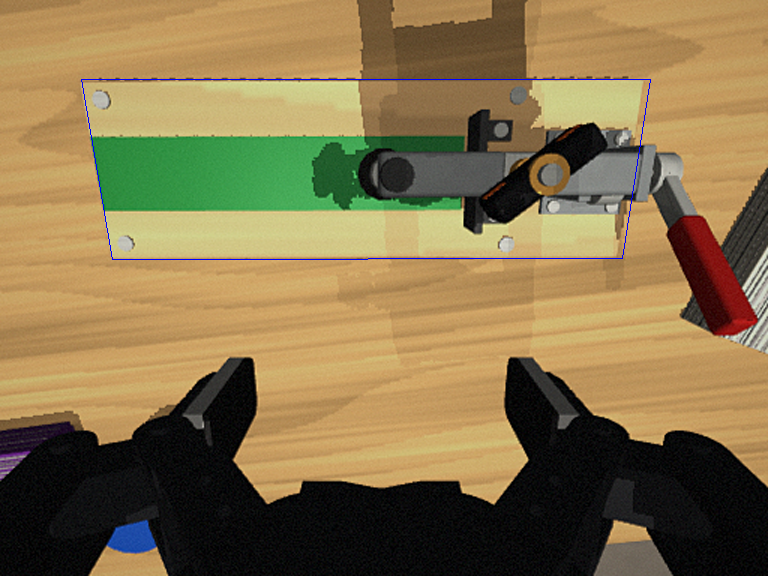

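View pics/o_w2.png

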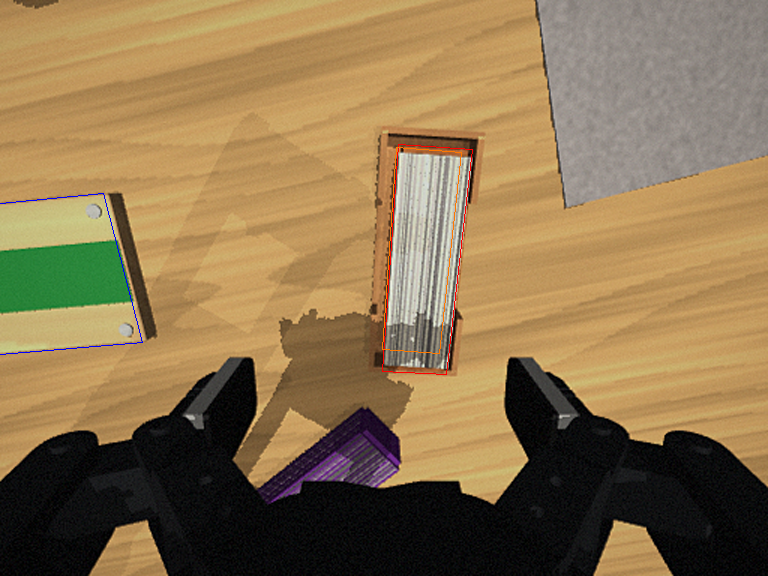

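Run:
```python
from h import *
np.set_printoptions(precision=1,suppress=True)
th=np.radians(83.16);H=np.array([.5505,.0478]);ex=np.array([np.cos(th),np.sin(th)]); ey=np.array([-ex[1],ex[0]])
c=cam('wrist',np.load('w1.npy',allow_pickle=True).item())
loc=lambda p:np.array([(p[:2]-H)@ex,(p[:2]-H)@ey])*1000
for n,px,z in [('stud',(550,174),.151),('nut top ring',(549,175),.146),('wingL top',(492,206),.144),('wingR top',(594,139),.144),('stop edge top',(468,115),.06),('stop edge bot',(465,228),.06),('toe knob',(398,174),.135),('lever tip',(740,325),.134),('levershaft',(665,170),.085)]:
    print(n,loc(onz(c,px[0]/1.5,px[1]/1.5,z)))
im=cv2.imread('pics/w1.png');crop(im,235,45,512,240,2.8,'w1n')
```

```text
stud [99.9  0.3]
nut top ring [101.4  -0.2]
wingL top [ 76.5 -14.5]
wingR top [121.1  15.7]
stop edge top [79.1 36. ]
stop edge bot [ 81.1 -35.9]
toe knob [31.7  0.2]
lever tip [218.4 -78.9]
levershaft [194.7   2.2]
```

View pics/w1n.png

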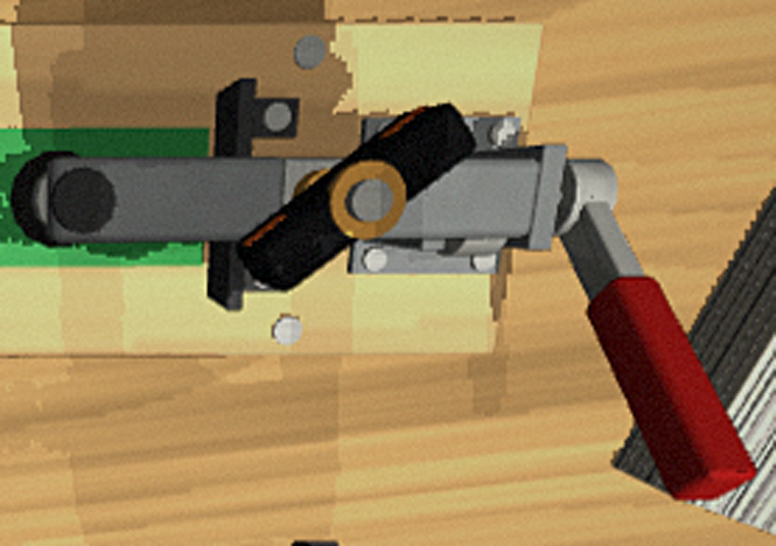

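Run:
```python
from h import *
np.set_printoptions(precision=4,suppress=True)
b=[.485,-.3897]; o=[180,0,-105.46]
ctrl.move_ptp([*b,.27],o)
ctrl.movel([*b,.182],v=.15)
ctrl.set_gripper(0.04,force=50)
print('open',ctrl.get_opening(),ctrl.get_eef_pos(),ctrl.get_wrist_force())
ctrl.movel([*b,.27],v=.2)
print('open',ctrl.get_opening(),ctrl.get_wrist_force(),ctrl.get_time())
cv2.imwrite('pics/g1.png',np.hstack([ctrl.read_camera('wrist'),ctrl.read_camera('scene')])[::1,::1])
im=cv2.imread('pics/g1.png');cv2.imwrite('pics/g1s.png',cv2.resize(im,(800,300)))
```

```text
open 0.05340464819875115 [ 0.4857 -0.3901  0.1837] [0.624  1.2813 6.0752]
open 0.053562498471558515 [-0.6857  0.7468 -4.925 ] 6.9917
```

View pics/g1s.png

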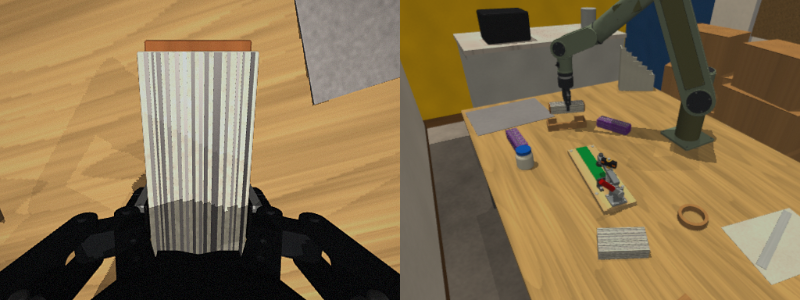

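The grip holds at 53.5 mm opening, with the box lifted and its brown former end visible at (198,45). Next I place it on the bed.

```bash
cat >> h.py <<'E'
YAW=83.16; H=np.array([.5502,.0453])
_t=np.radians(YAW); EX=np.array([np.cos(_t),np.sin(_t)]); EY=np.array([-EX[1],EX[0]])
def W(x,y,z): # press mm -> world (m)
    return [*(H+EX*x/1000+EY*y/1000), z]
E
python3 - <<'E'
from h import *
np.set_printoptions(precision=4,suppress=True)
o=[180,0,YAW-90]
ctrl.move_ptp(W(-97,0,.27),o)
print(ctrl.get_wrist_force(),ctrl.get_eef_pos())
ctrl.movel(W(-97,0,.207),v=.15)
r=ctrl.movel(W(-97,0,.193),v=.03,threshold=4)
print(r,ctrl.get_eef_pos(),ctrl.get_wrist_force())
ctrl.set_gripper(0.085)
ctrl.movel(W(-97,0,.29),v=.25)
ctrl.move_ptp(W(-140,0,.38),[180,0,YAW-90])
c=ctrl.calibration('wrist');np.save('w3.npy',c,allow_pickle=True)
cv2.imwrite('pics/w3.png',ctrl.read_camera('wrist'));cv2.imwrite('pics/s3.png',ctrl.read_camera('side'));cv2.imwrite('pics/sc3.png',ctrl.read_camera('scene'))
print(ctrl.get_time())
crop(cv2.imread('pics/w3.png'),0,0,512,384,1.5,'w3b')
crop(cv2.imread('pics/sc3.png'),150,135,310,280,4,'sc3b')
E
```

```text
[ 0.456  -0.0637 -4.3829] [ 0.5388 -0.0516  0.2697]
True [ 0.5398 -0.0511  0.1998] [2.5604 0.4916 1.2445]
10.8833
```

View pics/w3b.png

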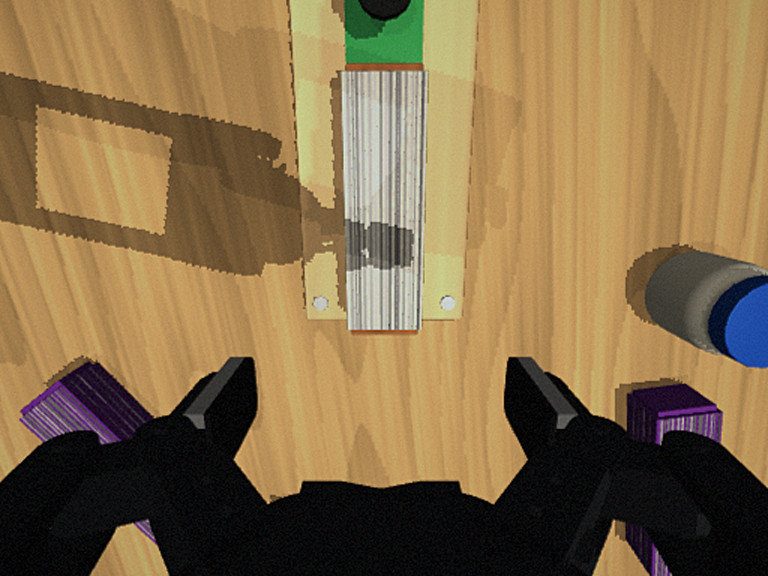

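View pics/sc3b.png

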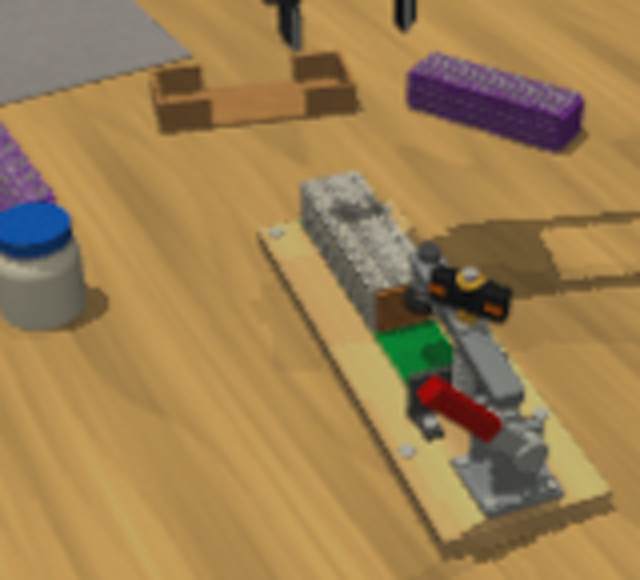

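Run:
```python
from h import *
np.set_printoptions(precision=1,suppress=True)
c=cam('wrist',np.load('w3.npy',allow_pickle=True).item())
loc=lambda p:np.array([(p[:2]-H)@EX,(p[:2]-H)@EY])*1000
for n,px,z in [('bL',(349,330),.064),('bR',(421,330),.064),('tL',(341,70),.064),('tR',(426,70),.064),
 ('bedL0',(292,0),.02),('bedL1',(308,320),.02),('bedR0',(478,0),.02),('bedR1',(461,320),.02),('g',(345,62),.02),('gR',(423,62),.02)]:
    print(n,loc(onz(c,px[0]/1.5,px[1]/1.5,z)))
```

```text
bL [-182.4   24.7]
bR [-182.4  -27.2]
tL [-12.7  26.2]
tR [-12.7 -25.8]
bedL0 [39.5 62.1]
bedL1 [-190.7   62. ]
bedR0 [ 39.4 -64. ]
bedR1 [-190.6  -64.6]
g [ 1.6 27. ]
gR [  1.6 -27.8]
```

Wrist view w3 (1.5x) shows the box on the strip, with its top running from (383,70) to (385,330). It is centred within about 1 mm and short of the foot at (384,5). Next I grip the far end and slide it.

```bash
sed -i 's/^def W/H=H-EY*.0007\ndef W/' h.py
python3 - <<'E'
from h import *
np.set_printoptions(precision=4,suppress=True)
o=[180,0,YAW-90]
ctrl.movel(W(-173,0,.26),v=.3,orientation=o)
ctrl.movel(W(-173,0,.203),v=.15)
ctrl.set_gripper(0.04,force=40)
print('open',ctrl.get_opening(),ctrl.get_wrist_force())
r=ctrl.movel(W(-85,0,.203),v=.08)
f0=ctrl.get_wrist_force();print(f0)
r=ctrl.movel(W(-64,0,.203),v=.03,threshold=8)
p=np.array(ctrl.get_eef_pos());print(r,p,((p[:2]-H)@EX)*1000,((p[:2]-H)@EY)*1000,ctrl.get_wrist_force())
ctrl.set_gripper(0.085)
print(ctrl.get_wrist_force())
ctrl.movel([p[0],p[1],.27],v=.25)
ctrl.move_ptp(W(-60,0,.38),o)
c=ctrl.calibration('wrist');np.save('w4.npy',c,allow_pickle=True)
cv2.imwrite('pics/w4.png',ctrl.read_camera('wrist'));cv2.imwrite('pics/s4.png',ctrl.read_camera('side'));cv2.imwrite('pics/sc4.png',ctrl.read_camera('scene'))
print(ctrl.get_time())
crop(cv2.imread('pics/w4.png'),0,0,512,384,1.5,'w4b')
crop(cv2.imread('pics/sc4.png'),180,170,310,280,5,'sc4b')
crop(cv2.imread('pics/s4.png'),160,170,320,280,5,'s4b')
E
```

```text
open 0.05345729802892361 [-0.2462  0.6346  6.2165]
[-1.3475 -4.9578  4.9246]
True [ 0.5431 -0.03    0.2047] -75.61727587232274 -1.2642641313218324 [ 0.407  -2.071   3.2933]
[ 0.3008  0.4695 -0.6233]
15.6
```

View pics/w4b.png

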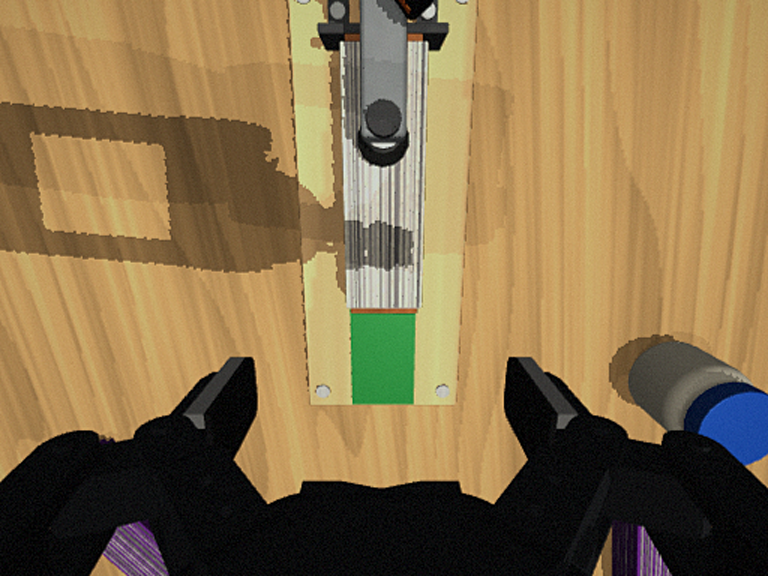

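View pics/sc4b.png

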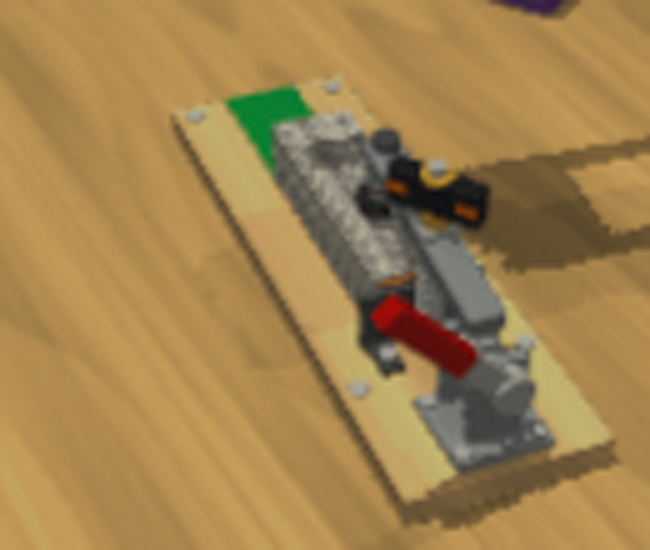

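View pics/s4b.png

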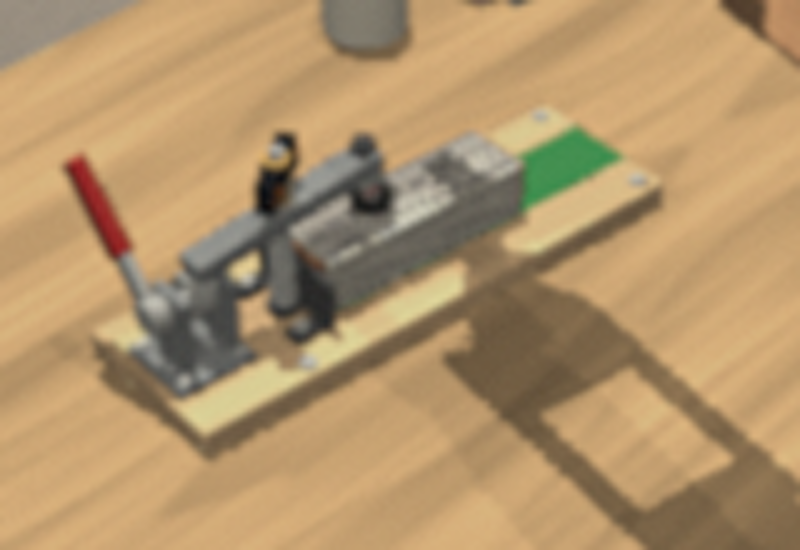

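Run:
```python
from h import *
np.set_printoptions(precision=1,suppress=True)
c=cam('wrist',np.load('w4.npy',allow_pickle=True).item())
loc=lambda p:np.array([(p[:2]-H)@EX,(p[:2]-H)@EY])*1000
for n,px,z in [('bL',(347,308),.064),('bR',(421,308),.064),('former',(385,313),.06),('tL',(340,43),.064),('tR',(428,43),.064),('stopL',(330,48),.02),('stop topL',(330,23),.06),
 ('bedL1',(310,405),.02),('bedR1',(456,405),.02),('bedL0',(291,20),.02),('bedR0',(474,20),.02)]:
    print(n,loc(onz(c,px[0]/1.5,px[1]/1.5,z)))
im=cv2.imread('pics/w4.png'); crop(im,195,0,315,110,6,'w4c')
```

```text
bL [-85.5  25.5]
bR [-85.4 -27.1]
former [-90.6  -1.5]
tL [82.5 26.4]
tR [ 82.5 -26.6]
stopL [90.8 37.2]
stop topL [94.3 32.5]
bedL1 [-189.9   63.6]
bedR1 [-189.6  -64.9]
bedL0 [108.   63.5]
bedR0 [108.1 -62.1]
```

View pics/w4c.png

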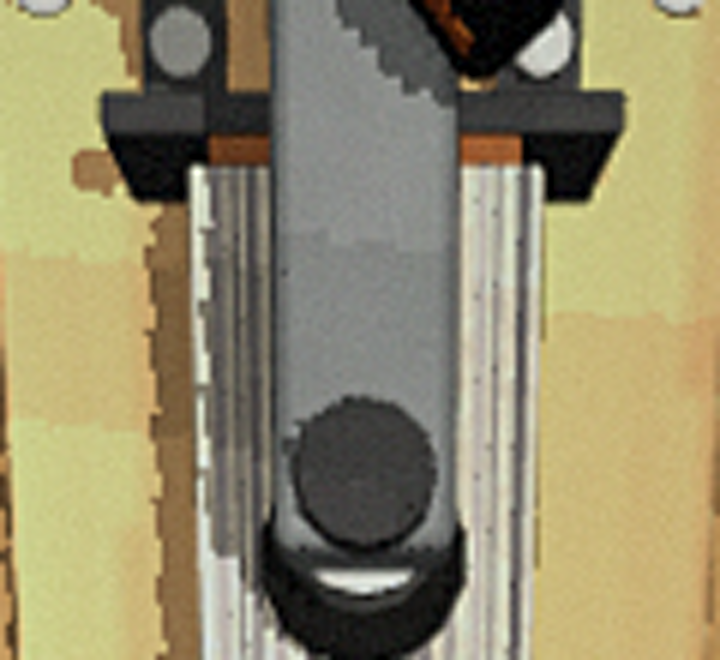

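The w4 close-up shows the former's end against the stop at row 36 (1.5x), with the box centred on the strip. Its rear end is at x=-90.6 and its y error is under 1 mm. Next I plan a low close view of the foot, to check the nut angle inferred from the wings (2.55 rad).

```bash
cat > view.py <<'E'
from h import *
def viewpose(az,el,dist,target,flip):
    # camera looks horizontally toward azimuth az (deg world), down el
    a,e=np.radians(az),np.radians(el)
    z=np.array([np.cos(a)*np.cos(e),np.sin(a)*np.cos(e),-np.sin(e)])
    right=np.array([np.sin(a),-np.cos(a),0])   # image right when upright
    if flip: right=-right
    y=np.cross(z,right)
    Rc=np.c_[right,y,z]
    t=np.radians(15.8)
    # cam = Rtool * Rx(-t) ; 
    Rct=R.from_euler('x',-15.8,degrees=True).as_matrix()
    # nominal: tool down roll180; cam roll 164.2 => Rcam=Rtool@Rx(-15.8)
    Rt=Rc@Rct.T
    cam=np.asarray(target)-dist*z
    tcp=cam-Rt@np.array([0,-.070,.033])
    return tcp,R.from_matrix(Rt).as_euler('xyz',degrees=True),tcp+.173*Rt[:,2],cam
E
python3 - <<'E'
from view import *
np.set_printoptions(precision=3,suppress=True)
c=ctrl.calibration('wrist');print(R.from_euler('xyz',ctrl.get_tool_rot(),degrees=True).inv().apply(c['xyz']-ctrl.get_eef_pos()), (R.from_euler('xyz',ctrl.get_tool_rot(),degrees=True).inv()*R.from_euler('xyz',c['orientation'],degrees=True)).as_euler('xyz',degrees=True))
T=W(32,0,.068)
for flip in (0,1):
  for az in range(-90,181,15):
    for el in (10,18,25,32):
      for d in (.2,.25):
        p,o,tip,cm=viewpose(az,el,d,T,flip)
        if tip[2]<.1: continue
        j=ctrl.ik(p,o)
        if j is not None: print(flip,az,el,d,'tip',tip,'tcp',p,np.round(j,0))
E
```

```text
[-0.002 -0.068  0.032] [-15.814  -0.004  -0.059]
1 -90 10 0.2 tip [0.555 0.117 0.105] tcp [0.555 0.273 0.18 ] [ 29.  45.  80. -53.  96.  43.]
1 -90 10 0.25 tip [0.555 0.167 0.114] tcp [0.555 0.322 0.189] [ 32.  47.  74. -51. 100.  43.]
1 -90 18 0.2 tip [0.555 0.112 0.11 ] tcp [0.555 0.256 0.206] [ 27.  40.  82. -48.  91.  41.]
1 -90 18 0.25 tip [0.555 0.159 0.126] tcp [0.555 0.303 0.222] [ 30.  41.  78. -46.  96.  40.]
1 -90 25 0.2 tip [0.555 0.107 0.114] tcp [0.555 0.237 0.227] [ 24.  35.  85. -44.  87.  38.]
1 -90 25 0.25 tip [0.555 0.152 0.135] tcp [0.555 0.283 0.248] [ 28.  36.  80. -42.  91.  38.]
1 -90 32 0.2 tip [0.555 0.101 0.117] tcp [0.555 0.217 0.245] [ 22.  31.  87. -39.  82.  34.]
1 -90 32 0.25 tip [0.555 0.143 0.144] tcp [0.555 0.259 0.272] [ 25.  31.  83. -38.  87.  34.]
1 -75 10 0.2 tip [0.544 0.116 0.105] tcp [0.504 0.267 0.18 ] [ 32.  39.  91. -60.  85.  43.]
1 -75 10 0.25 tip [0.531 0.164 0.114] tcp [0.491 0.314 0.189] [ 36.  40.  88. -57.  89.  43.]
1 -75 18 0.2 tip [0.546 0.111 0.11 ] tcp [0.508 0.25  0.206] [ 29.  34.  93. -55.  80.  38.]
1 -75 18 0.25 tip [0.53
[... 9840 characters left out ...]
 0.077 0.18 ] [ -1.  67.  38.  -1. 139.  89.]
1 180 10 0.25 tip [0.644 0.077 0.114] tcp [0.8   0.077 0.189] [ -1.  76.  20.  -1. 148.  89.]
1 180 18 0.2 tip [0.59  0.077 0.11 ] tcp [0.733 0.077 0.206] [ -1.  60.  45.  -1. 131.  89.]
1 180 18 0.25 tip [0.637 0.077 0.126] tcp [0.781 0.077 0.222] [ -1.  66.  32.  -1. 138.  89.]
1 180 25 0.2 tip [0.584 0.077 0.114] tcp [0.715 0.077 0.227] [ -1.  54.  52.  -1. 123.  89.]
1 180 25 0.25 tip [0.63  0.077 0.135] tcp [0.761 0.077 0.248] [ -1.  59.  40.  -1. 130.  89.]
1 180 32 0.2 tip [0.578 0.077 0.117] tcp [0.695 0.077 0.245] [ -1.  48.  59.  -0. 115.  89.]
1 180 32 0.25 tip [0.621 0.077 0.144] tcp [0.737 0.077 0.272] [ -1.  52.  49.  -0. 121.  89.]
```

Run:
```python
from view import *
p,o,tip,cm=viewpose(83,14,.25,W(32,0,.074),1)
print(p,o,tip)
ctrl.move_ptp(p,o); ctrl.sleep(.1)
c=ctrl.calibration('wrist');np.save('w5.npy',c,allow_pickle=True)
im=ctrl.read_camera('wrist');cv2.imwrite('pics/w5.png',im);print(ctrl.get_time())
crop(im[::-1,::-1],0,0,512,384,1.5,'w5b')
crop(im[::-1,::-1],160,100,350,240,4,'w5c')
```

```text
[ 0.52589353 -0.15767089  0.2116242 ] [119.8   0.  173. ] [ 0.54418897 -0.00866646  0.1256477 ]
17.7917
```

View pics/w5b.png

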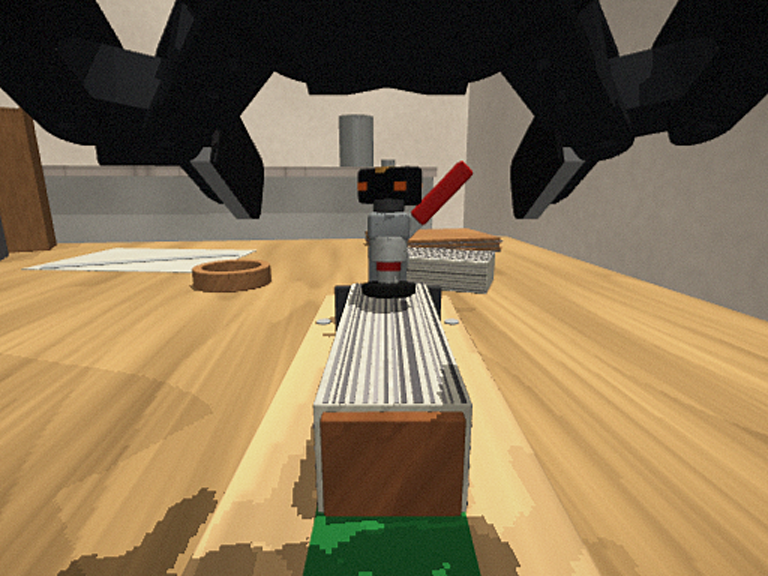

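View pics/w5c.png

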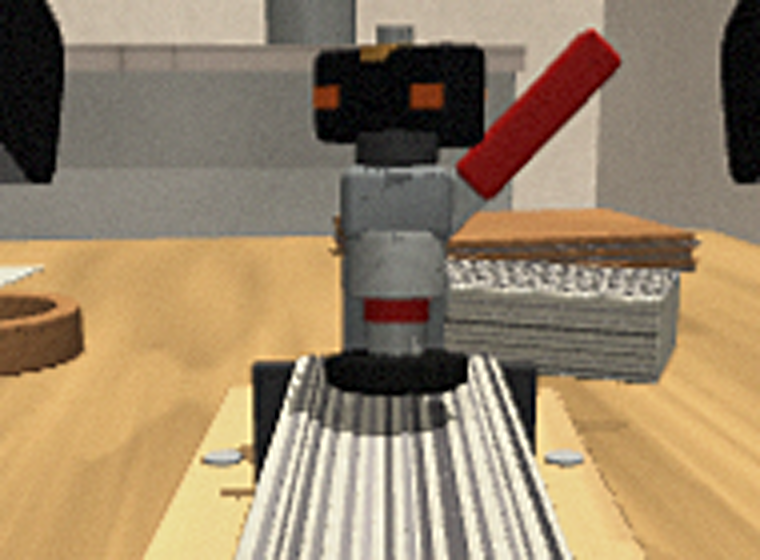

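The w5 crop (4x) shows the foot over the box, with its near rim bottom at (396,394). The red band at rows 298–321 is fully visible above it. The box's far top edge is at row 357, and the lever is at about 46° above level.

Run:
```python
from h import *
np.set_printoptions(precision=2,suppress=True)
c=cam('wrist',np.load('w5.npy',allow_pickle=True).item())
im=cv2.imread('pics/w5.png')[::-1,::-1]
def zat(u,v,x):  # flipped image px -> z,y at press x plane (mm)
    p,d=ray(c,511-u,383-v)
    t=(H[0]*EX[0]+H[1]*EX[1]+x/1000-p[:2]@EX)/(d[:2]@EX)
    q=p+t*d; return np.array([(q[:2]-H)@EY*1000,q[2]*1000])
# row profile around foot / box
g=cv2.cvtColor(np.ascontiguousarray(im),cv2.COLOR_BGR2GRAY).astype(int)
print('foot cols', g[184:206,250:268].mean(1).round(0))
print('far edge L',g[182:198,234:240].mean(1).round(0),'R',g[182:198,281:285].mean(1).round(0))
print('near edge',g[262:280,240:280].mean(1).round(0))
for n,u,v,x in [('foot rim near bottom',160+396/4,100+394/4,16),('far edge',160+300/4,100+357/4,84),('far edgeR',160+485/4,100+357/4,84),('near edge',262,404/1.5,-84.5),('foot L',160+325/4,100+370/4,32),('foot R',160+467/4,100+370/4,32),('band top',160+396/4,100+298/4,25),('band bot',160+396/4,100+321/4,25)]:
    print(n,zat(u,v,x))
```

```text
foot cols [88. 89. 93. 88. 58. 32. 26. 18. 14. 17. 15. 16. 15.  6. 22. 98. 99. 94.
 92. 94. 97. 93.]
far edge L [180. 180. 178. 179. 178. 182. 167. 163. 168. 161. 157. 129. 108. 134.
 107. 110.] R [121.  95. 113.  97. 100. 108. 100. 126. 153. 152. 163. 168. 160. 161.
 165. 164.]
near edge [178. 181. 181. 181. 180. 183. 168. 209. 158. 124. 125. 129. 115. 108.
 109. 109. 109. 109.]
foot rim near bottom [ 0.69 70.98]
far edge [26.47 62.2 ]
far edgeR [-23.98  62.21]
near edge [-0.27 62.11]
foot L [16.62 72.07]
foot R [-15.41  72.08]
band top [ 0.67 89.94]
band bot [ 0.66 84.87]
```

```bash
cat > foot.py <<'E'
from h import *
from scipy.optimize import least_squares
def footfit(f,x0=32,u0=238,u1=281,v0=190,v1=206):
    c=cam('wrist',np.load(f+'.npy',allow_pickle=True).item())
    im=np.ascontiguousarray(cv2.imread(f'pics/{f}.png')[::-1,::-1]); g=cv2.cvtColor(im,cv2.COLOR_BGR2GRAY).astype(float)
    pts=[]
    for u in range(u0,u1):
        col=g[v0:v1,u]; 
        # last dark row -> bright; subpixel crossing at 55
        k=[i for i in range(len(col)-1) if col[i]<45 and col[i+1]>=45]
        if k:
            i=k[-1]; pts.append((u,v0+i+(45-col[i])/(col[i+1]-col[i])))
    pts=np.array(pts)
    return c,g,pts
if __name__=='__main__':
    import sys
    c,g,pts=footfit(sys.argv[1]); np.set_printoptions(precision=1,suppress=True,linewidth=150)
    print(pts.T)
    def model(q):
        zc,th,yc=q; ph=np.linspace(-1.35,1.35,60)
        P=np.array([[*(H+EX*(.032-.016*np.cos(p)*np.cos(th))+EY*(yc+.016*np.sin(p))),zc+.016*np.cos(p)*np.sin(th)] for p in ph])
        uv=np.array([proj(c,p) for p in P]); return np.c_[511-uv[:,0],383-uv[:,1]]
    def res(q):
        m=model(q); i=np.argsort(m[:,0]); return np.interp(pts[:,0],m[i,0],m[i,1])-pts[:,1]
    s=least_squares(res,[.069,.05,0],loss='soft_l1',f_scale=.3)
    print('zc %.2f tilt %.1f yc %.2f'%(s.x[0]*1e3,np.degrees(s.x[1]),s.x[2]*1e3),'rms',np.sqrt(np.mean(res(s.x)**2)))
    for t in (0,3,5,7,9):
        s2=least_squares(lambda q:res([q[0],np.radians(t),q[1]]),[.069,0],loss='soft_l1',f_scale=.3); print(t,s2.x*1e3,s2.cost)
E
python3 foot.py w5
```

```text
[[241.  242.  243.  244.  245.  246.  247.  248.  249.  250.  251.  252.  253.  254.  255.  256.  257.  258.  259.  260.  261.  262.  263.  264.
  265.  266.  267.  268.  269.  270.  271.  272.  273.  274.  275.  276. ]
 [193.3 195.7 196.1 196.6 197.4 197.3 197.4 197.5 197.7 198.2 198.2 198.3 198.4 198.3 198.3 198.6 203.5 198.4 198.4 198.5 198.3 198.  198.8 198.5
  198.1 197.7 198.  202.4 201.5 197.5 197.2 196.8 197.1 195.5 195.2 194.9]]
zc 70.26 tilt 2.9 yc 1.06 rms 1.3842785332563765
0 [70.9  1. ] 4.842112107195838
3 [70.2  1.1] 5.388067336190683
5 [69.7  1.1] 5.9998416918712465
7 [69.2  1.1] 6.735665511806792
9 [68.7  1.1] 7.572854799482844
```

The fitted foot gap (8–9 mm) disagrees with the wing-angle guess (6.9 mm), so I'll measure it again from the side, square to the press.

Run:
```python
from view import *
p0=np.array(ctrl.get_eef_pos())
p,o,tip,cm=viewpose(173,8,.21,W(36,0,.076),1)
print(p,o,tip,cm,ctrl.ik(p,o),ctrl.ik(p+[0,0,.1],o))
ctrl.movel([p0[0],p0[1],.34],v=.3)
ctrl.move_ptp(p+[0,0,.1],o)
ctrl.movel(list(p),v=.2); ctrl.sleep(.1)
c=ctrl.calibration('wrist');np.save('w6.npy',c,allow_pickle=True)
im=ctrl.read_camera('wrist');cv2.imwrite('pics/w6.png',im);print(ctrl.get_time())
crop(im[::-1,::-1],0,0,512,384,1.5,'w6b')
crop(im[::-1,::-1],160,100,350,240,4,'w6c')
```

```text
[0.76351973 0.05537981 0.18259052] [113.8   0.  -97. ] [0.60641156 0.07467027 0.11277719] [0.76158874 0.05561691 0.10522635] [ -3.0024408   69.00026104  34.1900687    6.05652762 142.8037724
  96.44640604] [ -3.0024408   62.70711277  33.92833136   7.18035618 149.31538118
  97.79883296]
20.15
```

View pics/w6b.png

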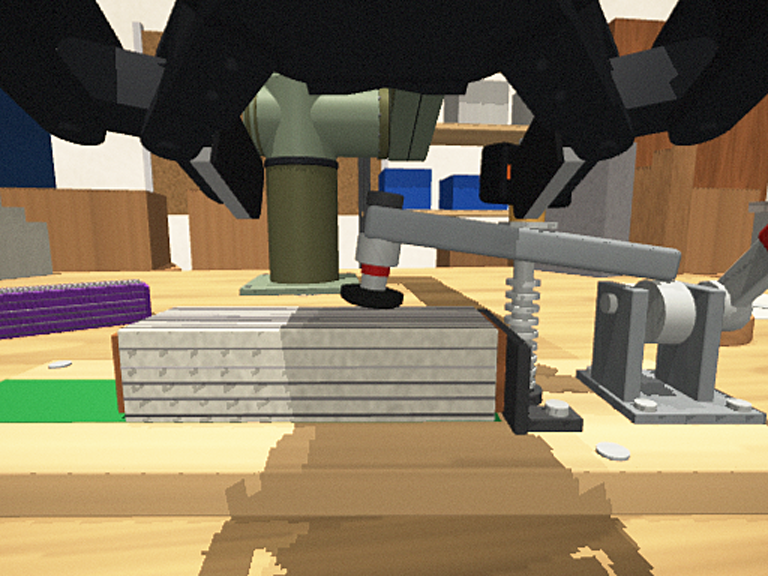

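View pics/w6c.png

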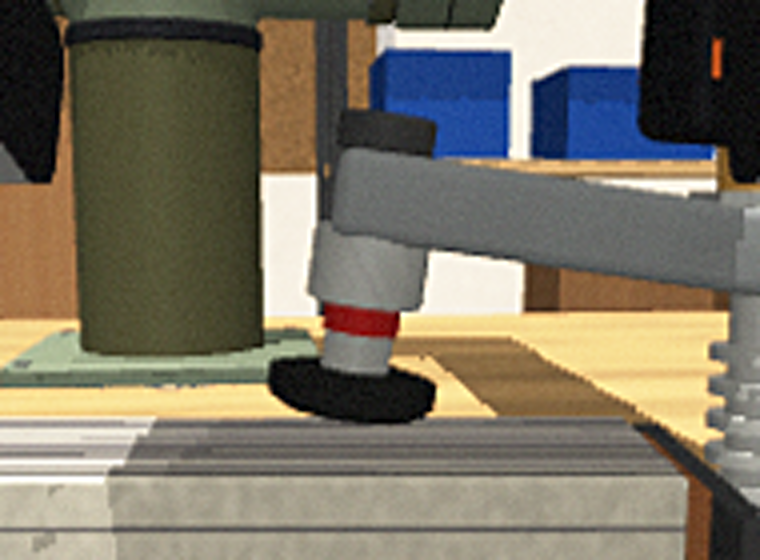

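```bash
cat > side.py <<'E'
from h import *
def zside(c,u,v,y):
    p,d=ray(c,511-u,383-v)
    t=(H@EY+y/1000-p[:2]@EY)/(d[:2]@EY); q=p+t*d
    return np.array([(q[:2]-H)@EX*1000,q[2]*1000])
E
python3 - <<'E'
from side import *
np.set_printoptions(precision=2,suppress=True,linewidth=160)
c=cam('wrist',np.load('w6.npy',allow_pickle=True).item())
im=np.ascontiguousarray(cv2.imread('pics/w6.png')[::-1,::-1]); g=cv2.cvtColor(im,cv2.COLOR_BGR2GRAY).astype(int)
for u in range(228,270,3): print(u,g[192:208,u])
for u in (210,280,300): print('edge',u,g[200:224,u])
q=lambda x,y:(160+(x+.5)/4-.5,100+(y+.5)/4-.5)
for n,a,y in [('foot left lower',(272,390),-8),('right lower',(434,405),-8),('near top box edge',(400,477),-27.5),('far top edge',(500,419),26.5)]:
    print(n,zside(c,*q(*a),y))
crop(im,220,165,285,225,11,'w6d')
E
```

```text
228 [ 15   9  13   9   6   9  39 234 234 225 221 224 164  96  86 132]
231 [ 20  21  20  17  23  13  15  11  19 177 225 225 165 102  84 130]
234 [ 27  17  25  19  20  12  13  27  21   3  64 223 166 104  81 127]
237 [ 15  11  26  21  20  19  20  17  21  17   1 125 141 106  87 129]
240 [ 20  14  17  29  20  24  24  25  21  26  22   8  97 103  94 131]
243 [ 67  14  17  20  18  21  16  23  23  21  18  20  23  93  95 129]
246 [118  46  11  19  21  17  21  26  26  25  23  14  13  53  89 126]
249 [145  76  28  15  23  23  26  26  23  19  24  18  11  21  80 132]
252 [134  85  25  24  25  22  12  28  18  20  20  26  16   8  84 133]
255 [130  90  33  18  25  20  23  20  20  22  24  21  12   0 105 134]
258 [  7   7  17  20  20  24  27  20  13  25  18  16  17   0  99 136]
261 [122  13  11  21  23  21  25  19  24  21  18  17  24  10 104 134]
264 [220 115  13  15  18  18  20  19  19  21  21   9  44 115 112 129]
267 [206 215 172  57   6  10  12   0   4   0   0 210 157 110 104 133]
edge 210 [228 219 213 222 186 120 102 148 139 123 119  90  91  88 103 144 110 108  71 152 163 159 160 157]
edge 280 [120 200 213 219 149 112 106 135 123 112 121  88 108  95 102 132 115 124  72 163 168 163 157 164]
edge 300 [110 107 106 109 119  86 101 132 123 114 112  88 105  91 100 126 114 131  73 163 170 163 163 161]
foot left lower [12.69 74.81]
right lower [42.2  72.03]
near top box edge [35.82 63.48]
far top edge [57.76 62.59]
```

View pics/w6d.png

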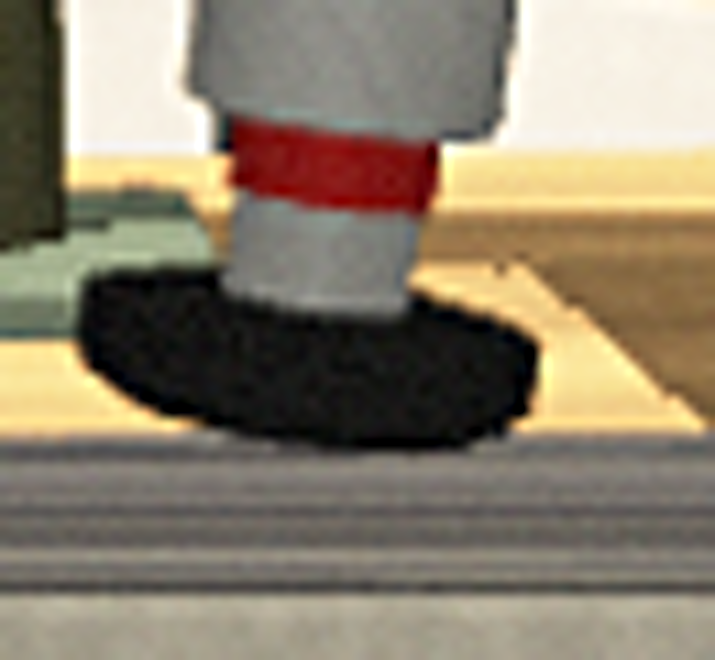

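```bash
cat >> side.py <<'E'
from scipy.optimize import least_squares
def sidefit(f,u0,u1,v0,v1,xg=32,thr=50,show=True):
    c=cam('wrist',np.load(f+'.npy',allow_pickle=True).item())
    im=np.ascontiguousarray(cv2.imread(f'pics/{f}.png')[::-1,::-1]); g=cv2.cvtColor(im,cv2.COLOR_BGR2GRAY).astype(float)
    pts=[]
    for u in range(u0,u1):
        col=g[v0:v1,u]; k=[i for i in range(len(col)-1) if col[i]<thr<=col[i+1]]
        if k: i=k[-1]; pts.append((u,v0+i+(thr-col[i])/(col[i+1]-col[i])))
    pts=np.array(pts)
    def model(q):
        zc,th,xc=q; ph=np.linspace(-1.45,1.45,80)
        P=[[*(H+EX*(xc+.016*np.sin(p)*np.cos(th))+EY*(-.016*np.cos(p)-.0006)),zc-.016*np.sin(p)*np.sin(th)] for p in ph]
        uv=np.array([proj(c,p) for p in P]); return np.c_[511-uv[:,0],383-uv[:,1]]
    def res(q):
        m=model(q); i=np.argsort(m[:,0]); return np.interp(pts[:,0],m[i,0],m[i,1])-pts[:,1]
    s=least_squares(res,[.07,.1,xg/1000],loss='soft_l1',f_scale=.3)
    if show: print('zc %.2f tilt %.2f xc %.2f'%(s.x[0]*1e3,np.degrees(s.x[1]),s.x[2]*1e3),'rms',np.sqrt(np.mean(res(s.x)**2)))
    return c,g,pts,s.x
E
python3 - <<'E'
from side import *
sidefit('w6',230,267,195,209)
sidefit('w6',234,263,195,209)
E
```

```text
zc 70.49 tilt 3.07 xc 31.54 rms 0.6104799526629233
zc 70.35 tilt -1.08 xc 35.35 rms 0.15696324297086103
```

Run:
```python
from h import *
c=cam('wrist',np.load('w1.npy',allow_pickle=True).item())
im=cv2.imread('pics/w1.png')
loc=lambda p:np.array([(p[:2]-H)@EX,(p[:2]-H)@EY])*1000
q=lambda x,y:(235+x/2.8,45+y/2.8)
for a,b,z in [((245,240),(435,106),.144),((288,290),(475,148),.118),((288,290),(475,148),.144)]:
    A=loc(onz(c,*q(*a),z));B=loc(onz(c,*q(*b),z));print(A,B,np.degrees(np.arctan2(*(B-A)[::-1])))
# dark mask PCA
h=cv2.cvtColor(im,cv2.COLOR_BGR2HSV); m=np.zeros(im.shape[:2],np.uint8); m[80:150,318:406]=((h[80:150,318:406,2]<45)*255)
n,l,s,_=cv2.connectedComponentsWithStats(m); k=1+np.argmax(s[1:,4]); print(s[k])
ct=cv2.findContours((l==k).astype(np.uint8),0,1)[0][0][:,0]
w=np.array([loc(onz(c,u,v,.138)) for u,v in ct],np.float32); print(cv2.minAreaRect(w))
o=cv2.resize(m[70:160,310:410],None,fx=5,fy=5); cv2.imwrite('pics/nm.png',o)
crop(im,310,70,410,160,7,'nutz')
```

```text
[74.7522866  -9.13801071] [118.91721302  22.75311411] 35.83273617035047
[ 94.54548872 -24.88098468] [143.40655571  14.40885775] 38.803230430853425
[ 86.73908693 -21.8077094 ] [130.08546147  13.04769452] 38.80323043085344
[ 318   82   88   67 1727]
((100.90401458740234, -0.1117095947265625), (68.91637420654297, 26.21015167236328), 42.257171630859375)
```

View pics/nutz.png

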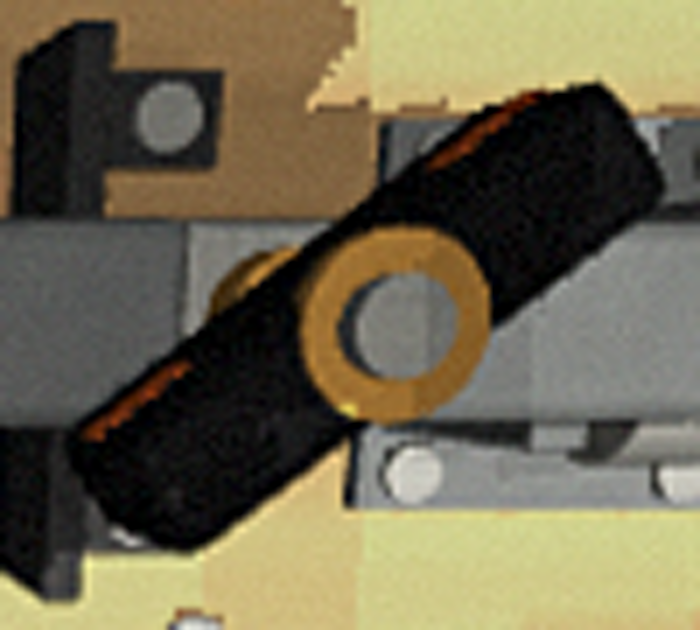

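The side view (w6) shows the arm tilted about 8° and the foot centre about 7 mm above the box. That agrees with a nut angle of about 2.5 rad from the wings, which lie 35.5° off the press x axis. To reach 4.0 rad I turn it about 85° clockwise.

Run:
```python
from h import *
np.set_printoptions(precision=4,suppress=True)
p0=np.array(ctrl.get_eef_pos())
y0=YAW+35.5-90; y1=YAW-49.2-90+0.0
n=lambda z:W(104,-.3,z)
a=ctrl.ik(n(.291),[180,0,y0]);b=ctrl.ik(n(.2895),[180,0,y1]);print(y0,y1,a,b)
ctrl.movel([p0[0],p0[1],.28],v=.3)
ctrl.set_gripper(.045)
ctrl.move_ptp(n(.385),[180,0,y0])
im=ctrl.read_camera('wrist');cv2.imwrite('pics/w7.png',im)
c=ctrl.calibration('wrist');np.save('w7.npy',c,allow_pickle=True)
print(ctrl.get_time(),ctrl.get_opening())
crop(im,0,0,512,384,1.5,'w7b')
```

```text
28.659999999999997 -56.040000000000006 [  6.2503  19.3771  93.15    -0.      67.4729 -22.4097] [ 6.2503 19.4838 93.2074 -0.     67.3087 62.2903]
22.9667 0.045434323004900606
```

View pics/w7b.png

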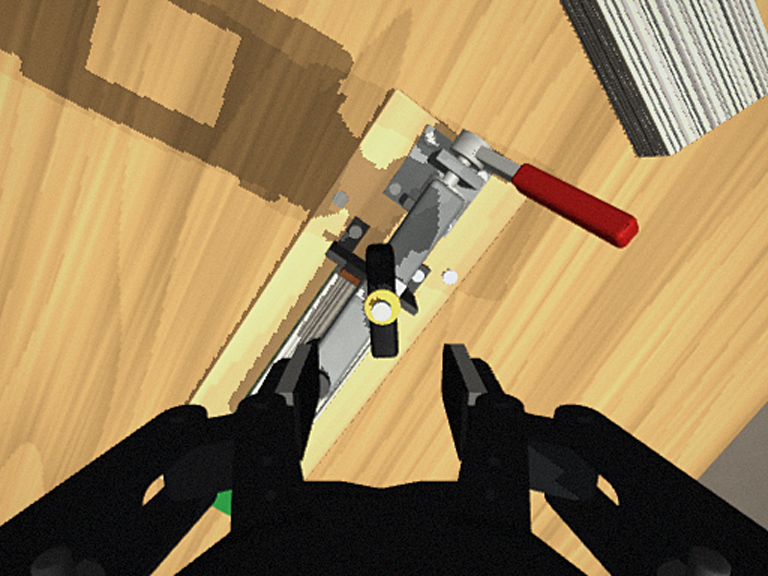

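Run:
```python
from h import *
np.set_printoptions(precision=2,suppress=True)
c=cam('wrist',np.load('w7.npy',allow_pickle=True).item())
im=cv2.imread('pics/w7.png')
loc=lambda p:np.array([(p[:2]-H)@EX,(p[:2]-H)@EY])*1000
g=cv2.cvtColor(im,cv2.COLOR_BGR2GRAY)
E=[]
for v in list(range(170,190))+list(range(220,234)):
    r=g[v,230:280].astype(int); d=np.where(r<40)[0]
    E.append((v,230+d.min(),230+d.max()))
E=np.array(E);print(E[::3].tolist())
for k,z in ((1,.144),(2,.144)):
    P=np.array([loc(onz(c,e[k],e[0],z)) for e in E]); f=cv2.fitLine(P.astype(np.float32),cv2.DIST_HUBER,0,.01,.01).ravel()
    print('angle',np.degrees(np.arctan2(f[1],f[0])))
print('stud',loc(onz(c,381/1.5,311/1.5,.151)),'mid',loc(onz(c,383/1.5,301/1.5,.144)))
crop(im,205,130,305,250,5,'w7c')
```

```text
[[170, 230, 262], [173, 231, 262], [176, 230, 262], [179, 231, 262], [182, 235, 262], [185, 242, 262], [188, 240, 262], [221, 247, 264], [224, 247, 264], [227, 247, 264], [230, 248, 264], [233, 248, 264]]
angle 51.212547
angle 38.17214
stud [103.9    0.92] mid [107.06   1.88]
```

View pics/w7c.png

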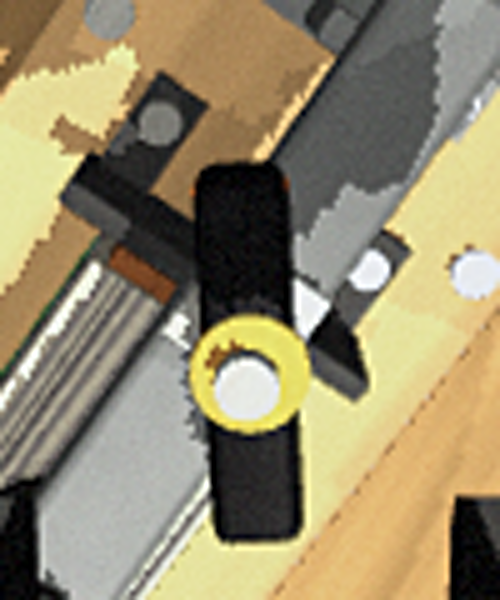

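Run:
```python
from h import *
np.set_printoptions(precision=4,suppress=True)
y0=YAW+38-90; y1=YAW-49.2-90
n=lambda z:W(104,.3,z)
r=ctrl.movel(n(.291),v=.15,orientation=[180,0,y0],threshold=15)
print(r,ctrl.get_eef_pos(),ctrl.get_wrist_force())
ctrl.set_gripper(0.005,force=30)
print('open',ctrl.get_opening(),ctrl.get_wrist_force(),ctrl.get_moment())
for f in (.33,.67,1.):
    ctrl.move_ptp(n(.291-.0015*f),[180,0,y0+(y1-y0)*f])
    print(ctrl.get_tool_rot(),ctrl.get_wrist_force(),ctrl.get_moment())
ctrl.sleep(.15); print(ctrl.get_tool_rot(),ctrl.get_eef_pos())
ctrl.set_gripper(.045)
ctrl.movel(n(.385),v=.25)
c=ctrl.calibration('wrist');np.save('w8.npy',c,allow_pickle=True)
im=ctrl.read_camera('wrist');cv2.imwrite('pics/w8.png',im)
print(ctrl.get_time(),ctrl.get_opening())
crop(im,0,0,512,384,1.5,'w8b');crop(im,205,130,305,250,5,'w8c')
```

```text
False [0.5636 0.1485 0.2918] [-0.1582 -0.4842  0.8242]
open 0.014328425684990723 [2.4719 1.275  2.5027] [-0.0266 -0.0458  0.0392]
[-179.9819   -0.1875    2.4465] [1.1382 0.8591 6.4444] [ 0.0924 -0.1598 -0.1313]
[-179.9294   -0.1336  -27.2027] [-0.5647 -0.3168  6.9152] [ 0.0528 -0.1234 -0.1594]
[-179.9065   -0.0685  -55.9779] [-1.5384 -1.1796  7.1367] [-0.0052 -0.0255 -0.1243]
[-179.9012   -0.0664  -55.9732] [0.5634 0.1484 0.2911]
26.9 0.04497689385169459
```

View pics/w8b.png

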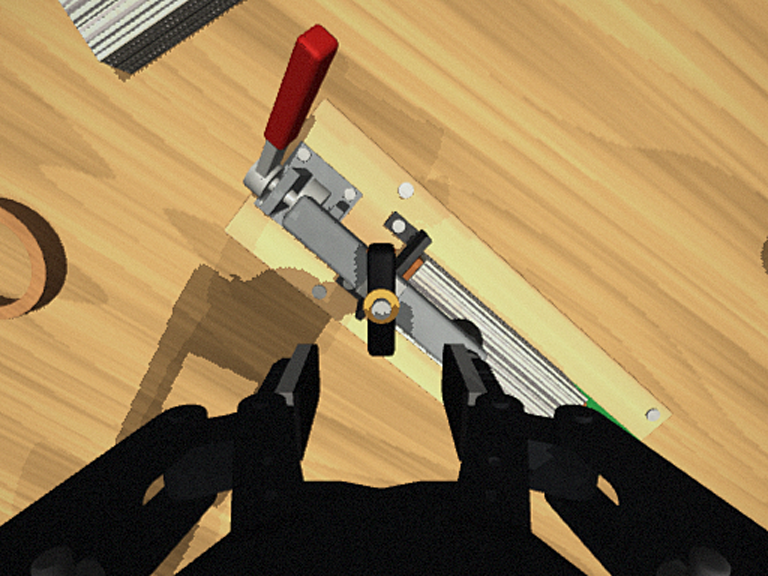

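View pics/w8c.png

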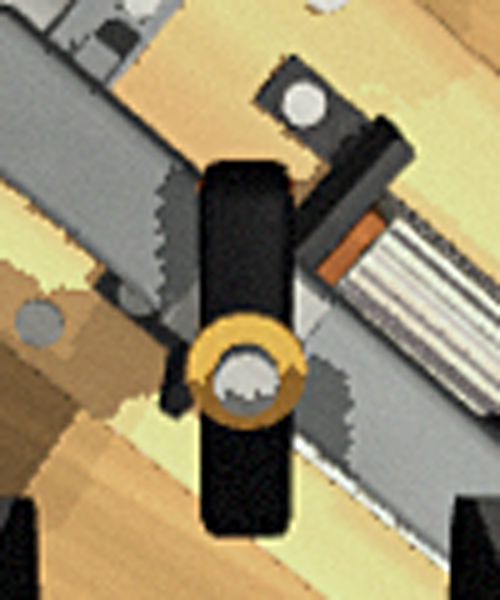

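The wings turned with the jaws and now lie parallel to them, so the nut is at about 4.0 rad if my zero is right. I'll check the foot gap from the side, expecting about 4 mm.

```bash
python3 - <<'E'
from view import *
p,o,tip,cm=viewpose(173,8,.21,W(36,0,.076),1)
ctrl.set_gripper(.085)
ctrl.move_ptp(p+[0,0,.1],o)
ctrl.movel(list(p),v=.2); ctrl.sleep(.1)
c=ctrl.calibration('wrist');np.save('w9.npy',c,allow_pickle=True)
im=ctrl.read_camera('wrist');cv2.imwrite('pics/w9.png',im);print(ctrl.get_time())
crop(im[::-1,::-1],0,0,512,384,1.5,'w9b')
crop(im[::-1,::-1],220,165,285,225,11,'w9d')
E
python3 - <<'E'
from side import *
np.set_printoptions(precision=2,suppress=True,linewidth=160)
for f in ('w6','w9'):
  for ab in ((230,267),(234,263)):
    c,g,pts,s=sidefit(f,*ab,195,212)
  print(pts[::3].tolist()); 
  for u in (210,280): print(g[200:224,u])
E
```

```text
29.3167
zc 70.49 tilt 3.07 xc 31.54 rms 0.6104799526629233
zc 70.35 tilt -1.08 xc 35.35 rms 0.15696324297086103
[[234.0, 201.7704918032787], [237.0, 202.3951612903226], [240.0, 203.47191011235955], [243.0, 204.38571428571427], [246.0, 204.925], [249.0, 205.4915254237288], [252.0, 205.55263157894737], [255.0, 205.47619047619048], [258.0, 205.5050505050505], [261.0, 205.4255319148936]]
[228. 219. 213. 222. 186. 120. 102. 148. 139. 123. 119.  90.  91.  88. 103. 144. 110. 108.  71. 152. 163. 159. 160. 157.]
[120. 200. 213. 219. 149. 112. 106. 135. 123. 112. 121.  88. 108.  95. 102. 132. 115. 124.  72. 163. 168. 163. 157. 164.]
zc 67.69 tilt 3.15 xc 30.19 rms 0.4476503583354945
zc 67.53 tilt 1.32 xc 32.38 rms 0.13884606708439318
[[234.0, 206.36153846153846], [237.0, 207.4056603773585], [240.0, 208.16666666666666], [243.0, 208.63235294117646], [246.0, 209.17283950617283], [249.0, 209.36], [252.0, 209.42735042735043], [255.0, 209.44247787610618], [258.0, 209.42016806722688], [261.0, 209.25882352941176]]
[226. 216. 214. 224. 182. 120.  97. 149. 142. 123. 136.  98.  84.  86. 105. 145. 109. 108.  69. 154. 162. 157. 160. 161.]
[126. 207. 220. 221. 148. 111. 111. 124. 123. 118. 115.  88. 110.  95. 101. 142. 121. 128.  78. 162. 174. 164. 158. 160.]
```

View pics/w9b.png

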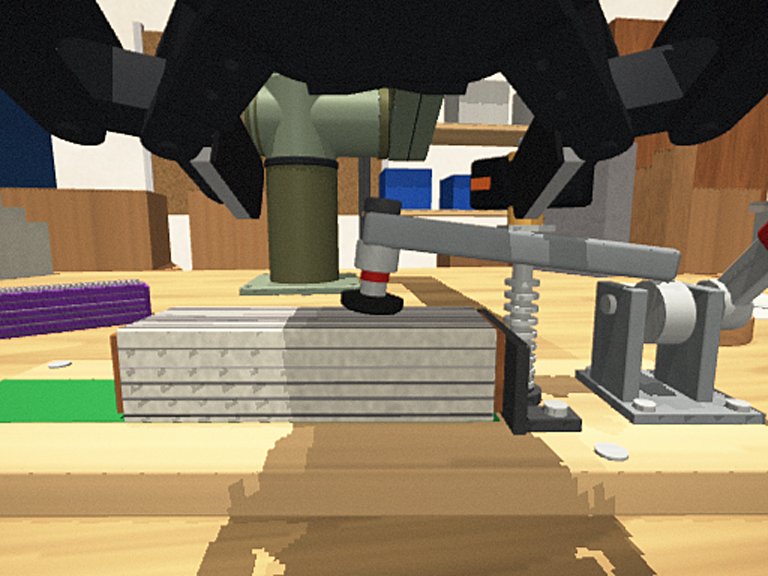

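View pics/w9d.png

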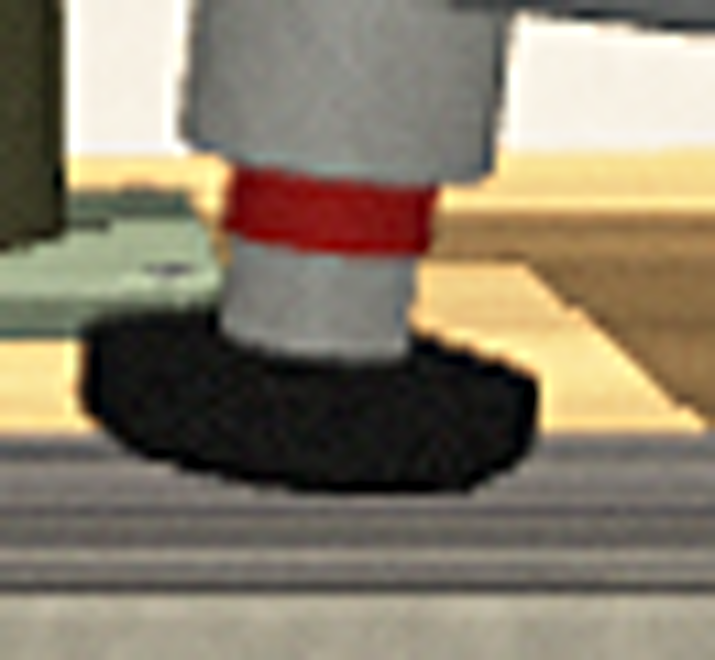

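Run:
```python
from h import *
c=cam('wrist',np.load('w5.npy',allow_pickle=True).item())
def atx(u,v,x):
    p,d=ray(c,511-u,383-v)
    t=(H@EX+x/1000-p[:2]@EX)/(d[:2]@EX); q=p+t*d
    return np.array([(q[:2]-H)@EY*1000,q[2]*1000])
for x in (198,205):
  A=atx(160+474/4,100+182/4,x);B=atx(160+606/4,100+47/4,x)
  print(x,A,B,np.degrees(np.arctan2(B[1]-A[1],A[0]-B[0])),[np.hypot(P[0],P[1]-70) for P in (A,B)],np.degrees(np.arctan2(B[1]-70,-B[0])))
c=cam('wrist',np.load('w8.npy',allow_pickle=True).item())
loc=lambda p:np.array([(p[:2]-H)@EX,(p[:2]-H)@EY])*1000
print('handle near end',loc(onz(c,280/1.5,143/1.5,.104)),'far end',loc(onz(c,320/1.5,38/1.5,.155)))
from view import *
for ang in (45,110,175):
    a=np.radians(ang); print(ang,ctrl.ik(W(205,-85*np.cos(a),.070+.085*np.sin(a)+.153),[180,0,YAW]))
crop(cv2.imread('pics/w8.png'),150,5,270,150,5,'w8l')
```

```text
198 [-28.64072264  99.4709772 ] [-74.39401797 146.77319247] 45.95360693141356 [np.float64(41.095370668691565), np.float64(106.90459761612236)] 45.9016863046399
205 [-29.1647691   98.85273522] [-75.69804487 146.96133617] 45.9536069314136 [np.float64(41.02516406292217), np.float64(107.95017954381593)] 45.474124859580726
handle near end [200.84387076 -25.34042523] far end [202.72661886 -74.87792305]
45 [ 1.35416060e+01  3.04741083e+01  7.82040094e+01 -2.54444375e-14
  7.13218823e+01 -6.96183940e+01]
110 [ 1.65418108e+01  2.06616305e+01  8.98194456e+01 -2.54444375e-14
  6.95189239e+01 -6.66181892e+01]
175 [ 1.88547738e+01  2.12631751e+01  9.90980316e+01 -2.54444375e-14
  5.96387934e+01 -6.43052262e+01]
```

View pics/w8l.png

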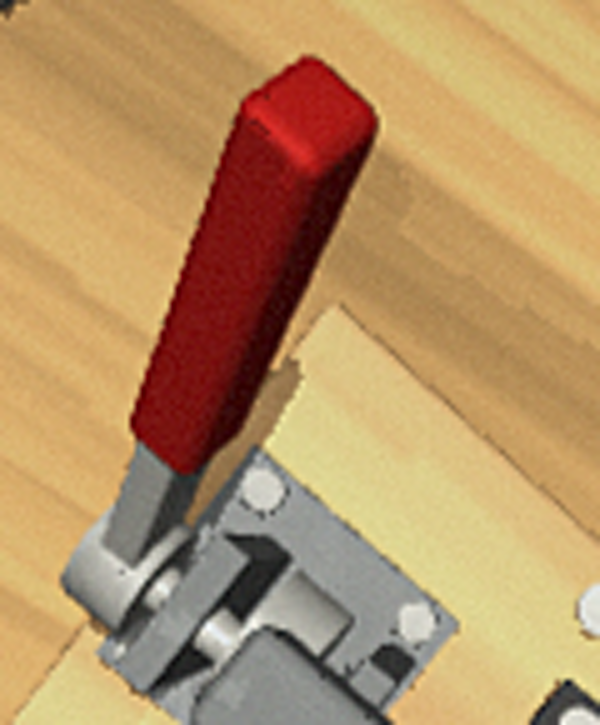

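Foot gap is now 4.3 mm and the foot came down 2.9 mm, so the nut is at about 3.9–4.0 rad. The w5 view puts the lever at 46° above level. Next I grip the handle across x and swing it over.

```bash
cat > lev.py <<'E'
from h import *
def LP(ang,dz=0,r=.085,x=204):
    a=np.radians(ang); return W(x,-r*1000*np.cos(a),.070+r*np.sin(a)+.154+dz)
E
python3 - <<'E'
from lev import *
np.set_printoptions(precision=3,suppress=True)
o=[180,0,YAW-180]
for a in range(46,181,13): assert ctrl.ik(LP(a),o) is not None
p0=np.array(ctrl.get_eef_pos())
ctrl.movel([p0[0],p0[1],.28],v=.3)
ctrl.set_gripper(.05)
ctrl.move_ptp(LP(46,.09),o)
im=ctrl.read_camera('wrist');cv2.imwrite('pics/w10.png',im)
c=ctrl.calibration('wrist');np.save('w10.npy',c,allow_pickle=True)
print(ctrl.get_time())
crop(im,0,0,512,384,1.5,'w10b')
E
```

```text
31.3917
```

View pics/w10b.png

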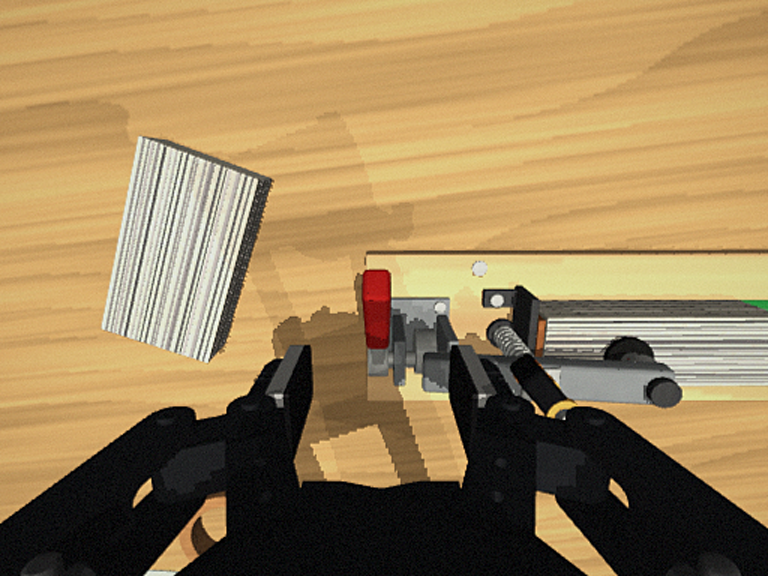

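The handle at (377,308) lies midway between the jaws, whose centre is about column 380. I descend, grip and swing.

Run:
```python
from lev import *
np.set_printoptions(precision=2,suppress=True)
r=ctrl.movel(LP(46),v=.15,threshold=15); print(r)
ctrl.set_gripper(.005,force=35); print('open',ctrl.get_opening(),ctrl.get_wrist_force())
for a in np.linspace(46,172,10)[1:]:
    ctrl.movel(LP(a),v=.12); print(round(a),ctrl.get_wrist_force())
r=ctrl.movel(LP(179),v=.05,threshold=15); print(r,ctrl.get_wrist_force(),ctrl.get_opening(),np.array(ctrl.get_eef_pos())-LP(174.8))
ctrl.sleep(.2)
cv2.imwrite('pics/s11.png',ctrl.read_camera('side'));print(ctrl.get_time())
crop(cv2.imread('pics/s11.png'),160,140,320,260,5,'s11b')
```

```text
False
open 0.013320347625250872 [2.52 3.42 3.04]
60 [2.02 4.9  2.41]
74 [1.6  5.56 1.17]
88 [1.69 5.53 2.35]
102 [2.39 4.87 3.4 ]
116 [1.63 3.31 5.97]
130 [0.27 3.68 7.13]
144 [-1.58  4.06  6.53]
158 [-0.81  5.64  2.93]
172 [-0.72  6.09  1.24]
False [-1.52  5.72  3.12] 0.013554131624824639 [-0.    0.   -0.01]
36.0833
```

View pics/s11b.png

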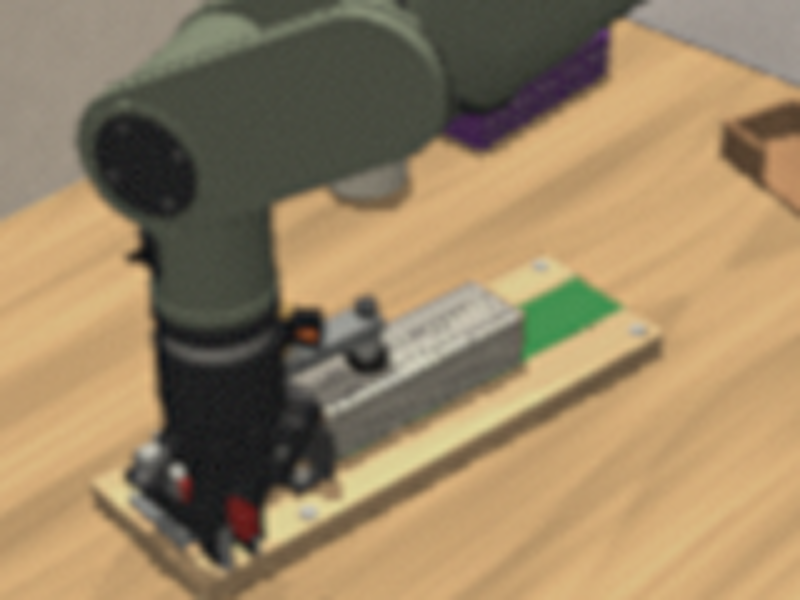

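The side view shows the gripper down at the +y side, but no clear stop force was felt. I'll let go and press down gently on the handle with closed fingertips to confirm it is on the stop.

Run:
```python
from lev import *
np.set_printoptions(precision=4,suppress=True)
o=[180,0,YAW-180]
ctrl.set_gripper(.05)
p=ctrl.get_eef_pos()
ctrl.movel([p[0],p[1],.31],v=.2)
cv2.imwrite('pics/w12.png',ctrl.read_camera('wrist')); c=ctrl.calibration('wrist');np.save('w12.npy',c,allow_pickle=True)
ctrl.set_gripper(0.0)
ctrl.movel(W(204,95,.285),v=.15)
r=ctrl.movel(W(204,95,.248),v=.03,threshold=12)
print(r,ctrl.get_eef_pos(),ctrl.get_wrist_force(),ctrl.get_opening())
ctrl.movel(W(204,95,.33),v=.25)
print(ctrl.get_time())
crop(cv2.imread('pics/w12.png'),0,0,512,384,1.5,'w12b')
```

```text
True [0.4806 0.2593 0.2616] [-2.7638 -1.2467  7.6588] -5.50828324498651e-05
39.2583
```

View pics/w12b.png

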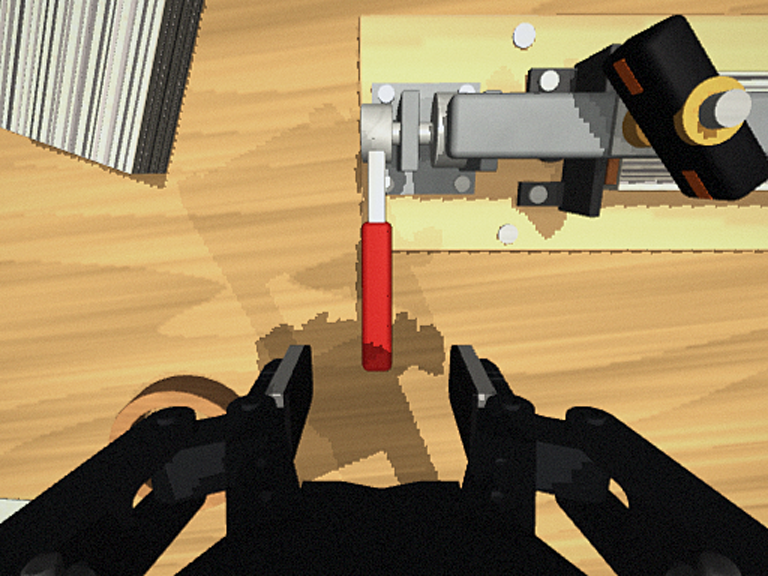

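The lever lies to +y, from (375,160) to (377,370). Pressing with 12 N stopped at a handle-top height of 88.6 mm, where about 87.4 mm is expected at the stop, so it is closed. Last I check the red band and the box from the side.

Run:
```python
from view import *
p,o,tip,cm=viewpose(173,8,.21,W(36,0,.076),1)
ctrl.set_gripper(.085)
ctrl.move_ptp(W(150,-60,.40),[180,0,YAW-180])
ctrl.move_ptp(p+[0,0,.1],o)
ctrl.movel(list(p),v=.2); ctrl.sleep(.1)
c=ctrl.calibration('wrist');np.save('w13.npy',c,allow_pickle=True)
im=ctrl.read_camera('wrist');cv2.imwrite('pics/w13.png',im);print(ctrl.get_time())
crop(im[::-1,::-1],0,0,512,384,1.5,'w13b')
crop(im[::-1,::-1],220,165,285,225,11,'w13d')
cv2.imwrite('pics/sc13.png',ctrl.read_camera('scene'))
```

```text
42.675
```

View pics/w13b.png

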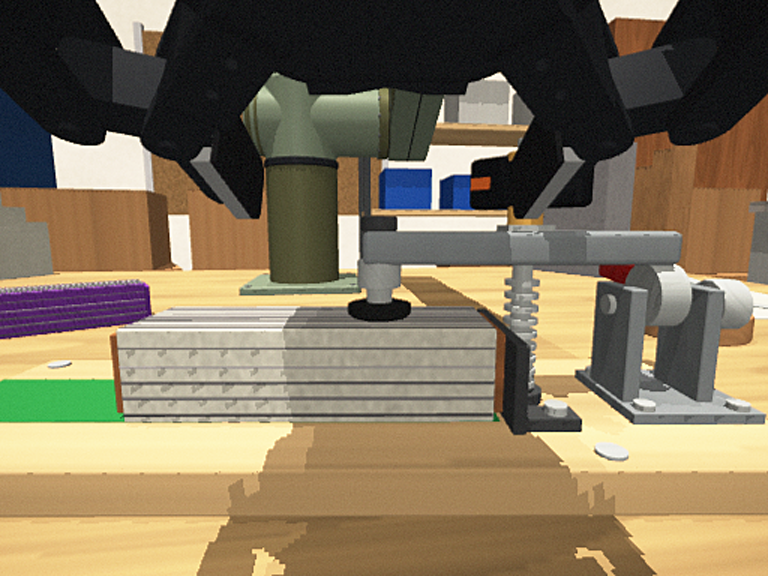

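View pics/w13d.png

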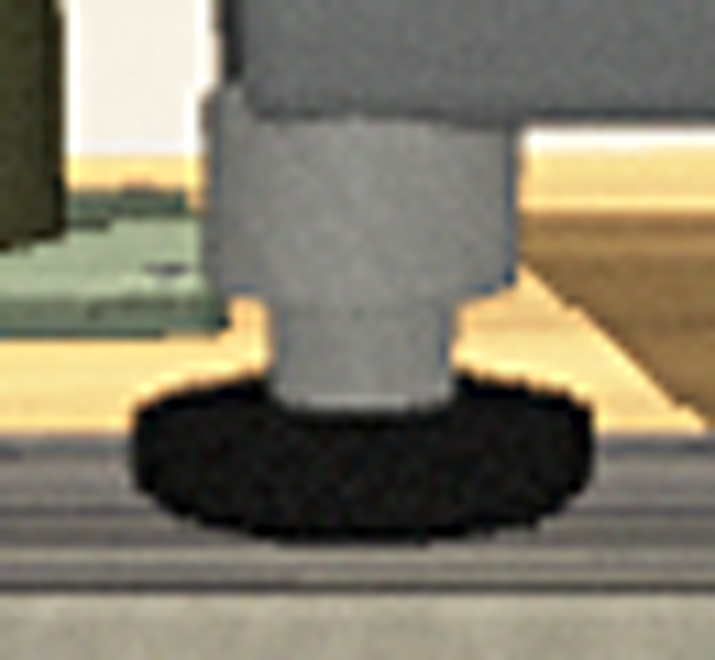

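View pics/sc13.png

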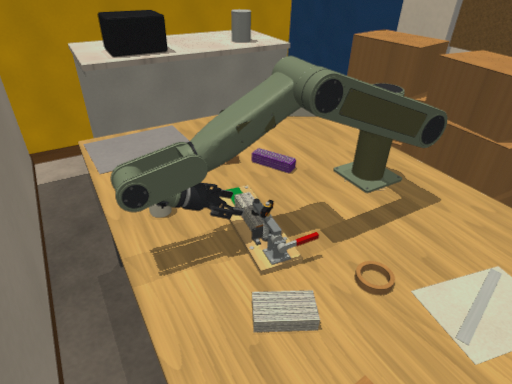

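Run:
```python
from h import *
p=ctrl.get_eef_pos(); ctrl.movel([p[0],p[1],.27],v=.2)
print(ctrl.get_wrist_force(),ctrl.get_time()); ctrl.sign_off()
```

```text
[-0.4451349  -0.57606972 -0.38060662] 43.3083
the job is handed in; nothing more can be done
```

The job is done and handed in at 43.3 s. The box is against the back stop, the nut is at about 4.0 rad, and the lever is closed and released.

**What I did:**
- Lifted the box from its tray, laid it on the open part of the bed and let go.
- Gripped it by the end away from the back stop and slid it along the green strip until the contact force stopped the move. It ended within about 1 mm of centre, with its rear end at x = -90.6 mm.
- Turned the wing nut about 87° clockwise with the lever open, from about 2.48 to about 4.0 rad.
- Swung the lever right over and let go.

**Last checks:**
- **Foot gap before locking:** it measured 4.3 mm, against about 4 mm expected, and the foot had come down 2.9 mm.
- **After locking:** the arm is level, the foot sits flat on the box and the red band is just inside the sleeve, so the spring is in about 5 mm.
- **Other items:** in the last scene picture the finished box and tape roll look undisturbed. The jar is mostly hidden behind the arm there, but the robot never went near it.

**Disagreements along the way:**
- The first front-view estimate of the foot gap was too high (8–9 mm), because the arm is tilted when the lever is open. Two side views settled it.
- I felt no clear stop force at the end of the lever swing. I then pressed the handle with about 12 N, and it stopped at 88.6 mm against about 87.4 mm expected.

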